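Slide a wet-painted vase into the drying dock

ROBOT

A 7-joint arm with a two-finger parallel gripper is mounted at the origin on the work surface. World frame = base frame: x ahead of the robot, y to its left, z up, the work surface at z = 0. Lengths are in m, angles in rad, forces in N, time in s.
With the tool pointing down it reaches from about 0.4 to 0.875 m from the base axis. Payload 6.5 kg.
Tool frame: the origin (TCP) lies at the very end of the fingers, on their centre line; the grasp point (between the pads) lies 19 mm behind it (arm.grasp_offset is the distance from the TCP to the grasp point, in m); z points along the fingers, y is the line along which they close (so a half turn about z gives the same grasp; the last joint's range is limited). The gripper opens to 88 mm and grips with 3 to 60 N. Pads are 18 mm wide; open, the fingers measure 123 mm over their backs; the gripper's body (75 mm by 187 mm) begins 45 mm behind the grasp point.
Start: joints at [-1.396, 0.536, -0.004, 1.538, 0.003, 1.067, -0.071], TCP at [0.155, 0.631, 0.239] pointing down, gripper open.
Joint ranges: [-2.7, 2.7], [-0.37, 2.16], [-1.27, 1.26], [0.24, 2.4], [-1.31, 4.45], [0.19, 1.91], [-2.76, 2.76]. Speed limits (rad/s): [2.39, 2.39, 3.14, 3.14, 3.14, 3.14, 3.14].

INTERFACE

Orientations are given as [roll, pitch, yaw] about the fixed x, y, z axes, in that order (R = Rz(yaw) Ry(pitch) Rx(roll)).
In Python, from workcell import arm, grab_frame, calibration gives the robot as it stands. The module is installed in compiled form; this text tells all that it offers.
- The arm moves only by the tool move_arm, never from a script. Its argument "steps" is a list of rows, each an object with "jaw": the closure in counts, from 0 (fully open) to 255 (shut); "xyz": the shift along the tool's x, y, z in mm, a list of three; "turn": the turn about the tool's z in rad. A call has 1 to 12 rows; each row shifts and turns the commanded pose from where the row before left it, along the tool's axes as they then stand; what a row does not reach is not made up. A row lasts 1/12 s, in which the tool goes at most 41.7 mm and 7.16 degrees, less where a joint would pass 70% of its speed; a pose out of reach is approached as far as the arm can. A call with a gripper value outside its range is refused whole. The fingers move at their own pace and stop on an object; "grip_force" is the grip in N (left out, the last holds). Time passes only in rows, so rows that do not move let the fingers close. It gives the time, the measured TCP pose, the force, the opening and the grip force at its end, in the units of the state.
- arm.observe(): the state, without advancing time (a new reading comes with each control period).
- grab_frame(name): name is "side" or "top"; returns the picture (400x640x3 uint8, red, green, blue); there is no depth.
- calibration(name): a dict with "vertical_fov" (degrees; the focal length in pixels is half the picture's height over the tangent of half this angle, whatever the lens; pixels are square), "cx", "cy" (the principal point, pixels), "R" (3x3) and "t" (3): a world point X has camera coordinates R X + t. Camera axes: x right, y down, z forward; pixel columns grow to the right and rows downward; lengths in m; the calibration is good to about 2 mm. A picture is of the moment at which its call begins. calibration takes no time and is no camera call.
- arm.close_job(): hands the job in; it is judged then, once.
The state is a dict: "time": time; "qpos": joint angles; "qd": joint speeds; "joint_torque": joint torques, N m; "position": TCP position; "tool_rot": TCP orientation; "contact_force": force on the tool from outside, world axes, zero at the start; "torque": the same for the moment, N m; "finger_gap": finger opening in m; "grasp_force": force on a finger pad.
Only numpy, scipy, OpenCV 4.12 (cv2) and the standard library are available. Lean on these libraries where they do the work, as an engineer would, in place of code of your own. Each camera call takes 0.05 s, during which the arm holds its last target. There are 200 camera calls.

TASK

Put the freshly painted vase away to dry: the blue part is still wet, so never touch it and do not lift the vase or let it tip, but slide it standing on the table, pushing low down on its bare wooden foot, into the drying dock until its foot bears on the red stop, and keep it pressed there for a moment, firmly but gently (about 5 to 10 newtons, never over 15). Then slide the yellow-handled keeper bar fully across behind it and let go, leaving the other things on the table where they are.

Things in the scene. Friction and masses are not known exactly. Their poses are not given: they have to be found in the camera images.
- vase: tall narrow turned-wood vase, 215 mm high, loose on the table; 0.35 to 0.65 kg. Origin: centre of its underside, z up. Its bare pale-wood foot is a straight cylinder, 54 mm in diameter, from the table to 38 mm up; touch only the foot. Friction on the table 0.5 to 0.7: pushes on the foot slide it, higher pushes tip it
- wet: wet blue and white painted upper part of the vase: 38 to 215 mm above the table, 52 mm in diameter up to 138 mm, then narrowing. Origin: on the vase axis, 38 mm above its underside. Not to be touched: a gripper pushing the foot must lean back (40 to 45 degrees from vertical, fingertips leading) so that its body stays clear
- dock: dock fixed to the table. x points into the bay (the vase enters along +x), y to the left seen that way, z up. Origin: on the table, on the bay's centre line, where the vase axis stands with the stop set furthest back. Pale wooden guides 62 mm apart, 34 mm high, x = -8 to +52 mm; flared lips from x = -34 mm, where they are 92 mm apart
- stop: wooden back board of the dock (84 mm wide, 36 mm high); origin and axes as the dock's. It carries the red stop: 34 mm wide, 6 to 34 mm above the table, rigid, set by hand on a brass screw. Its setting is not measured: its face is anywhere from dock x = +13 to +27 mm, so the seated vase axis is at -14 to 0 mm: find it by feel
- keeper (a joint): keeper bar position in m: 0 open, 0.065 fully closed (rigid end); starts at 0 to 0.01, slides along the dock's +y against about 2 N of friction, stays where left. Steel bar, dock x = -57 to -47 mm, 10 to 22 mm above the table; its tip is at dock y = -60 mm when open, +5 mm closed, then behind the seated vase's foot
- keeper_grip (a point): point on the keeper's yellow handle, 62 mm above the table, 14 mm below its top. The handle is an upright post, 10 mm thick along the dock's x, 14 mm along its y; this point is at dock x = -52 mm, y = -170 mm plus the keeper's position. The grey guide block of the bar (dock x -65 to -39, y -84 to -60 mm) is 28 mm high
- tape: roll of pale tape lying flat, 84 mm across, 25 mm high, beyond the dock; bystander. Origin: centre of the underside
- pot: small amber ink jar with black cap, 54 mm across, 52 mm high, beside the dock; bystander. Origin: centre of the underside
- cup: red cup, 72 mm across, 90 mm high; bystander. Origin: centre of the underside
- brushes: metal tin of paint brushes, 84 mm across, tin 110 mm and brushes up to 240 mm high; bystander. Origin: centre of the underside
- water: green glass, 72 mm across, 85 mm high; bystander. Origin: centre of the underside
- tin: flat black tin, 85 x 60 x 22 mm; bystander. Origin: centre of the underside
- pencil: yellow pencil, 175 mm long; bystander. Origin: centre of the underside

How it is judged:
On the way, in this order (a step that is already met when the one before it is completed fails the run):
1. the vase's foot is pressed on the red stop with more than 3 N, upright in the bay, the keeper still open (contact force between vase and stop above 3 N and angle between vase's own z axis and vertical below 0.08 rad and value of joint keeper below 0.03 m), for 0.15 s.
2. the keeper bar is fully across (within 4 mm of its end) (value of joint keeper above 0.061 m), for 0.1 s.
At the end, for the whole second after the job is handed in: Keeper closed to within 4 mm of its end; vase upright (0.04 rad), still, its axis -17 to +4 mm from the dock's origin along the bay and within 9 mm of its centre line, after being pressed on the red stop (over 3 N for 0.15 s) with the keeper still open (value of joint keeper above 0.061 m and x of vase in the frame of dock between -0.017 and 0.004 m and y of vase in the frame of dock between -0.009 and 0.009 m and angle between vase's own z axis and vertical below 0.04 rad and linear speed of vase below 0.01 m/s); the robot touches nothing.
It fails at once if the wet paint is touched (contact force between any of the arm, the fingers and wet above 0.3 N).
It fails at once if the vase is pushed with more than 15 N (contact force between any of the arm, the fingers and vase above 15 N).
It fails at once if the vase tips more than 0.2 rad (angle between vase's own z axis and vertical above 0.2 rad).
It fails at once if the vase is lifted off the table by more than 8 mm (height (world z) of vase above 0.008 m).
It fails at once if a bystander is moved by more than 20 mm (distance of any of tape, pot, cup, brushes, water, tin, pencil from where it was at the start of the episode above 0.02 m).
It also fails if it takes over 70 s, if anything falls off the work surface, if the arm or the gripper's body presses on something with over 40 N, if the wrist force passes 120 N, or if a joint passes its speed limit or range.

## Working session

There is one attempt and no reset: what is moved stays moved. The work goes in short steps, Python scripts to look and compute and a tool call to move; the robot and the scene stay as the last step left them, time stands still between calls to the robot, and variables do not carry over. Pictures are saved under pics/ and viewed, at most 13 in all, crops included, and the job is handed in when it is done.

Besides the shell and the picture viewer there is one more tool, called after "Call:" as a command line: name --argument value ..., lists and objects as JSON in quotes. move_arm: Moves the arm, as the interface text tells. Its arguments: {"type":"object","properties":{"steps":{"type":"array"},"grip_force":{"type":"number"}},"required":["steps"]}

```bash
mkdir -p pics
python3 - <<'E'
from workcell import arm, grab_frame, calibration
import cv2
for n in("side","top"):
    c=calibration(n);print(n,c)
    cv2.imwrite(f"pics/{n}0.png",grab_frame(n)[:,:,::-1])
print(arm.observe())
E
```

```text
side {'vertical_fov': 56.902979113921084, 'cx': 324.14840026810776, 'cy': 195.98652478225722, 'R': array([[ 0.95076934, -0.3096714 , -0.01188597],
       [-0.17698175, -0.51109485, -0.84110613],
       [ 0.25439166,  0.80180152, -0.5407395 ]]), 't': array([-0.52169045,  0.15693007,  1.01379146])}
top {'vertical_fov': 57.85351241425186, 'cx': 320.54800463647206, 'cy': 203.89970223254954, 'R': array([[ 0.01549992, -0.99986131,  0.00609159],
       [-0.99467839, -0.01603961, -0.10177247],
       [ 0.10185606, -0.00448171, -0.99478905]]), 't': array([-0.02821857,  0.54774445,  0.9350471 ])}
{'time': 0.1, 'qpos': array([-1.39620009,  0.53709641, -0.0044704 ,  1.53871236,  0.00255768,
        1.06725169, -0.07119902]), 'qd': array([-0.00074548, -0.00149961, -0.00172718, -0.00320488,  0.00031605,
       -0.00101783,  0.0013185 ]), 'joint_torque': array([ 1.91580228e-03, -5.72078133e+01,  9.93472114e-01, -2.52227694e+01,
       -5.61935536e-02,  1.35334488e-02,  3.97391500e-05]), 'position': array([0.1548664 , 0.63075488, 0.23794662]), 'tool_rot': array([-3.14013093e+00,  5.52927735e-05,  2.90087587e+00]), 'contact_force': array([-0.1162199 , -0.17710738, -0.08341282]), 'torque': array([ 0.0385382 ,  0.02690602, -0.01470552]), 'grasp_force': 0.0, 'finger_gap': 0.0880287961743673}
```

View pics/side0.png

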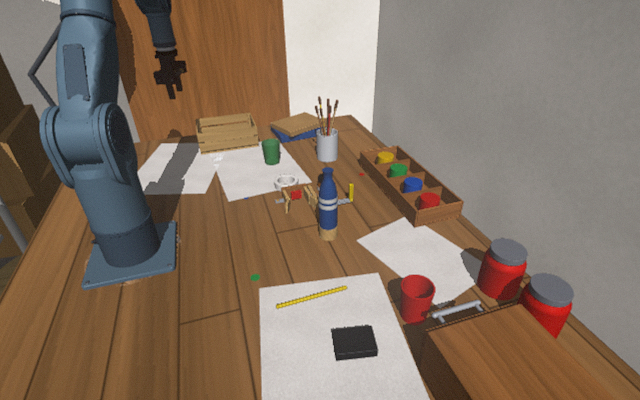

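View pics/top0.png

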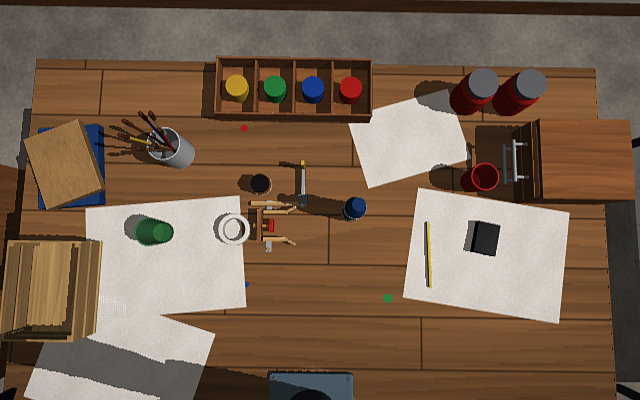

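The side view shows the vase near (328,205) and the dock behind it. The top view shows the vase's top at (355,208), the dock with its red stop near (270,225), the bay opening to the right (world −y), and the keeper handle at (303,163). I'll zoom in.

```bash
cat > h.py <<'E'
import numpy as np,cv2
from workcell import arm,grab_frame,calibration
def ray(n,u,v):
    c=calibration(n);f=200/np.tan(np.radians(c["vertical_fov"])/2)
    R=c["R"];o=-R.T@c["t"];d=R.T@np.array([(u-c["cx"])/f,(v-c["cy"])/f,1]);return o,d
def onz(n,u,v,z):
    o,d=ray(n,u,v);return (o+d*(z-o[2])/d[2])
def two(a,b):
    (o1,d1),(o2,d2)=ray("side",*a),ray("top",*b)
    s=np.linalg.lstsq(np.c_[d1,-d2],o2-o1,rcond=None)[0]
    p,q=o1+d1*s[0],o2+d2*s[1];return (p+q)/2,np.linalg.norm(p-q)
def proj(n,X):
    c=calibration(n);f=200/np.tan(np.radians(c["vertical_fov"])/2)
    p=c["R"]@np.array(X)+c["t"];return p[0]/p[2]*f+c["cx"],p[1]/p[2]*f+c["cy"]
E
python3 - <<'E'
from h import *
t=cv2.imread("pics/top0.png")[145:265,215:375];s=cv2.imread("pics/side0.png")[160:250,260:370]
cv2.imwrite("pics/tz.png",cv2.resize(t,None,fx=5,fy=5,interpolation=cv2.INTER_NEAREST))
cv2.imwrite("pics/sz.png",cv2.resize(s,None,fx=6,fy=6,interpolation=cv2.INTER_NEAREST))
E
```

```text
(no output)
```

View pics/tz.png

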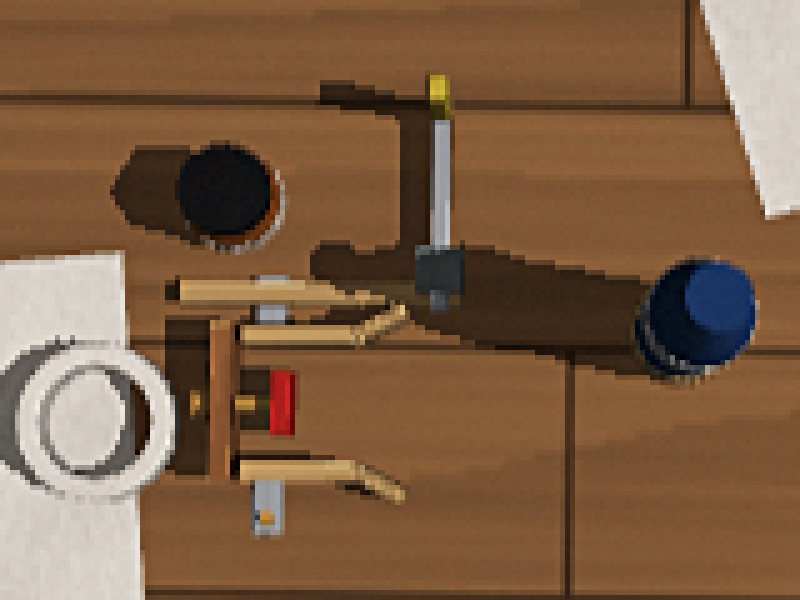

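View pics/sz.png

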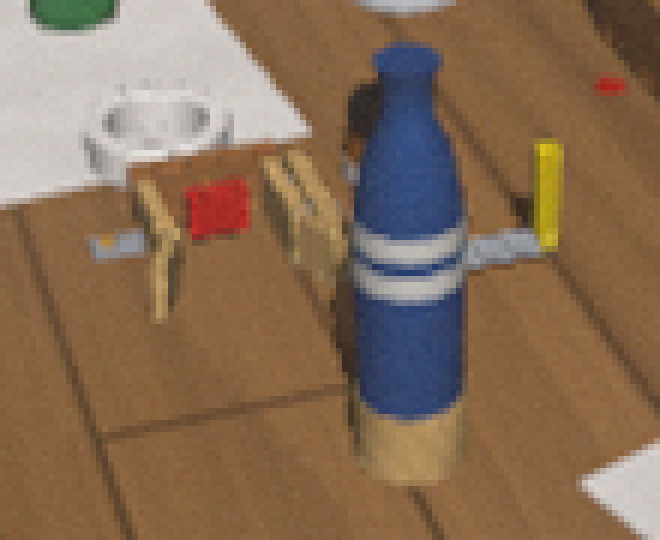

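Run:
```python
from h import *
np.set_printoptions(precision=4,suppress=True)
T=lambda x,y:(215+x/5-.5,145+y/5-.5); S=lambda x,y:(260+x/6-.5,160+y/6-.5)
P=lambda l,x,y,z:print(l,onz("top",*T(x,y),z))
P("guide-yR front",358,335,.034);P("guide-yR back",240,335,.034)
P("guide+y front",358,470,.034);P("guide+y back",240,470,.034)
P("stop face c",296,403,.034);P("stop face a",296,371,.034);P("stop face b",296,435,.034)
P("bar a",441,245,.022);P("bar b",441,122,.022)
P("lip a",405,310,.034);P("lip b",403,495,.034)
P("handle top",439,92,.076)
P("vase mouth top",720,297,.215)
P("pot",228,190,.052)
print("handle 2v",two(S(548,148),T(439,92)))
print("vase mouth 2v",two(S(407,58),T(720,297)))
v=onz("side",*S(410,485),0);print("foot front",v)
o,d=ray("side",*S(410,485));d=d[:2]/np.linalg.norm(d[:2]);print("foot centre",v[:2]+.027*d)
# hi: foot top/paint seam
v=onz("side",*S(410,420),.038);print("seam centre",v[:2]+.027*d)
for z in(0,.1):
  print([onz("side",*S(x,455),.019)[:2] for x in(357,464)])
```

```text
guide-yR front [0.5259 0.071  0.034 ]
guide-yR back [0.5249 0.1332 0.034 ]
guide+y front [0.455  0.0692 0.034 ]
guide+y back [0.4541 0.1309 0.034 ]
stop face c [0.4896 0.1026 0.034 ]
stop face a [0.5064 0.1031 0.034 ]
stop face b [0.4728 0.1022 0.034 ]
bar a [0.576  0.0288 0.022 ]
bar b [0.6431 0.0301 0.022 ]
lip a [0.5395 0.0465 0.034 ]
lip b [0.4424 0.0454 0.034 ]
handle top [0.6478 0.0289 0.076 ]
vase mouth top [ 0.5303 -0.1     0.215 ]
pot [0.5992 0.139  0.052 ]
handle 2v (array([0.6475, 0.0289, 0.077 ]), np.float64(0.00030326442120819476))
vase mouth 2v (array([ 0.5289, -0.0994,  0.218 ]), np.float64(0.002278399860933276))
foot front [ 0.5206 -0.1201  0.    ]
foot centre [ 0.5291 -0.0944]
seam centre [ 0.5297 -0.0934]
[array([ 0.4969, -0.113 ]), array([ 0.5444, -0.1293])]
[array([ 0.4969, -0.113 ]), array([ 0.5444, -0.1293])]
```

The vase is at about (0.529, -0.098). The dock origin is about (0.490, 0.079) with yaw about 91.3°, and the keeper handle is at (0.648, 0.029). Distances and heights agree with the sizes given. As described, `turn` only goes about the tool's z, and the push needs a lean, so I'll check with a small move in free air whether `turn` also takes a rotation vector.

Call:
move_arm --steps '[{"jaw": 0,"xyz": [0,0,0],"turn": [0,0.05,0]}]'

```text
$.steps[0].turn: bad value
```

`turn` takes only a scalar, so the tool axis can't be tilted by direct command. The wrist joint (j6 ≤ 1.91) limits how high the arm reaches with the tool down. Raising past that limit should make the tool lean outward, and the arm's plane already points roughly along the push direction (+y). I'll turn the jaw line crosswise and rise.

Call:
move_arm --steps '[{"jaw": 0,"xyz": [0,0,-38],"turn": 0.12},{"jaw": 0,"xyz": [0,0,-38],"turn": 0.12},{"jaw": 0,"xyz": [0,0,-38],"turn": 0.12},{"jaw": 0,"xyz": [0,0,-38],"turn": 0.12},{"jaw": 0,"xyz": [0,0,-38],"turn": 0.12},{"jaw": 0,"xyz": [0,0,-38],"turn": 0.12},{"jaw": 0,"xyz": [0,0,-38],"turn": 0.12},{"jaw": 0,"xyz": [0,0,-38],"turn": 0.12},{"jaw": 0,"xyz": [0,0,-38],"turn": 0.12},{"jaw": 0,"xyz": [0,0,-38],"turn": 0.12},{"jaw": 0,"xyz": [0,0,-38],"turn": 0.12}]'

```text
time: 1.02
position: [0.1533, 0.6267, 0.6397]
tool_rot: [3.132, -0.035, 1.576]
contact_force: [0.3, -0.4, -0.2]
finger_gap: 0.0881
grasp_force: 0.0
```

```bash
cat > st.py <<'E'
from h import *
from scipy.spatial.transform import Rotation as Ro
np.set_printoptions(precision=3,suppress=True)
o=arm.observe();R=Ro.from_euler("xyz",o["tool_rot"]).as_matrix()
print("t",o["time"],"q",o["qpos"],"p",o["position"],"F",o["contact_force"],"gap",o["finger_gap"]);print("tx",R[:,0],"ty",R[:,1],"tz",R[:,2])
E
python3 st.py
```

```text
t 1.0167 q [-1.531  0.447  0.268  0.763 -0.122  1.907 -1.328] p [0.153 0.627 0.64 ] F [ 0.302 -0.397 -0.214] gap 0.08810032615302095
tx [-0.005  0.999  0.035] ty [1.    0.005 0.009] tz [ 0.009  0.035 -0.999]
```

As predicted, j6 is at its limit and the tool has started leaning towards +y. I'll keep going.

Call:
move_arm --steps '[{"jaw": 0,"xyz": [0,0,-38],"turn": 0},{"jaw": 0,"xyz": [0,0,-38],"turn": 0},{"jaw": 0,"xyz": [0,0,-38],"turn": 0},{"jaw": 0,"xyz": [0,0,-38],"turn": 0}]'

```text
time: 1.35
position: [0.1434, 0.584, 0.7077]
tool_rot: [3.108, -0.132, 1.583]
contact_force: [0.2, 0.1, 0.2]
finger_gap: 0.0884
grasp_force: 0.0
```

```bash
python3 st.py
```

```text
t 1.35 q [-1.598  0.323  0.334  0.787 -0.117  1.909 -1.324] p [0.143 0.584 0.708] F [0.185 0.095 0.237] gap 0.08839480035873906
tx [-0.012  0.991  0.132] ty [0.999 0.008 0.034] tz [ 0.032  0.132 -0.991]
```

Call:
move_arm --steps '[{"jaw": 0,"xyz": [20,0,-35],"turn": 0},{"jaw": 0,"xyz": [20,0,-35],"turn": 0},{"jaw": 0,"xyz": [20,0,-35],"turn": 0},{"jaw": 0,"xyz": [20,0,-35],"turn": 0},{"jaw": 0,"xyz": [20,0,-35],"turn": 0},{"jaw": 0,"xyz": [20,0,-35],"turn": 0},{"jaw": 0,"xyz": [20,0,-35],"turn": 0},{"jaw": 0,"xyz": [20,0,-35],"turn": 0}]'

```text
time: 2.02
position: [0.1127, 0.6107, 0.8204]
tool_rot: [3.049, -0.378, 1.6]
contact_force: [0.0, -0.1, 0.1]
finger_gap: 0.0879
grasp_force: 0.0
```

```bash
python3 st.py
```

```text
t 2.0167 q [-1.67   0.334  0.414  0.529 -0.16   1.909 -1.375] p [0.113 0.611 0.82 ] F [ 0.02  -0.101  0.132] gap 0.08791409379086104
tx [-0.027  0.929  0.369] ty [ 0.996 -0.006  0.086] tz [ 0.082  0.37  -0.925]
```

Call:
move_arm --steps '[{"jaw": 0,"xyz": [25,-20,-25],"turn": 0},{"jaw": 0,"xyz": [25,-20,-25],"turn": 0},{"jaw": 0,"xyz": [25,-20,-25],"turn": 0},{"jaw": 0,"xyz": [25,-20,-25],"turn": 0},{"jaw": 0,"xyz": [25,-20,-25],"turn": 0},{"jaw": 0,"xyz": [25,-20,-25],"turn": 0}]'

```text
time: 2.52
position: [-0.0231, 0.6376, 0.8789]
tool_rot: [3.026, -0.531, 1.618]
contact_force: [0.1, 0.7, -0.4]
finger_gap: 0.0879
grasp_force: 0.0
```

```bash
python3 st.py
```

```text
t 2.5167 q [-1.962  0.393  0.63   0.347 -0.219  1.909 -1.55 ] p [-0.023  0.638  0.879] F [ 0.068  0.654 -0.445] gap 0.08788167706892529
tx [-0.041  0.861  0.507] ty [ 0.995 -0.011  0.099] tz [ 0.091  0.508 -0.856]
```

Call:
move_arm --steps '[{"jaw": 0,"xyz": [15,-10,-33],"turn": 0},{"jaw": 0,"xyz": [15,-10,-33],"turn": 0},{"jaw": 0,"xyz": [15,-10,-33],"turn": 0},{"jaw": 0,"xyz": [15,-10,-33],"turn": 0},{"jaw": 0,"xyz": [15,-10,-33],"turn": 0},{"jaw": 0,"xyz": [15,-10,-33],"turn": 0},{"jaw": 0,"xyz": [15,-10,-33],"turn": 0}]'

```text
time: 3.1
position: [-0.1, 0.5495, 0.9695]
tool_rot: [3.015, -0.702, 1.643]
contact_force: [-0.6, -0.4, 0.2]
finger_gap: 0.0878
grasp_force: 0.0
```

```bash
python3 st.py
```

```text
t 3.1 q [-2.377  0.283  0.951  0.336 -0.186  1.909 -1.633] p [-0.1   0.55  0.97] F [-0.606 -0.393  0.152] gap 0.08783230633955341
tx [-0.055  0.762  0.645] ty [ 0.995 -0.009  0.096] tz [ 0.079  0.648 -0.758]
```

Call:
move_arm --steps '[{"jaw": 0,"xyz": [15,10,-33],"turn": 0.07},{"jaw": 0,"xyz": [15,10,-33],"turn": 0.07}]'

```text
time: 3.27
position: [-0.0815, 0.5209, 0.9967]
tool_rot: [-3.139, -0.757, 1.459]
contact_force: [-1.2, -0.6, 0.3]
finger_gap: 0.0884
grasp_force: 0.0
```

```bash
python3 st.py
```

```text
t 3.2667 q [-2.45   0.233  1.029  0.337 -0.174  1.909 -1.749] p [-0.082  0.521  0.997] F [-1.191 -0.589  0.343] gap 0.08835684114965986
tx [0.081 0.723 0.686] ty [ 0.994 -0.11  -0.002] tz [ 0.074  0.682 -0.727]
```

Call:
move_arm --steps '[{"jaw": 0,"xyz": [-21,25,20],"turn": 0},{"jaw": 0,"xyz": [-21,25,20],"turn": 0},{"jaw": 0,"xyz": [-21,25,20],"turn": 0},{"jaw": 0,"xyz": [-21,25,20],"turn": 0},{"jaw": 0,"xyz": [-21,25,20],"turn": 0},{"jaw": 0,"xyz": [-21,25,20],"turn": 0}]'

```text
time: 3.77
position: [0.0458, 0.493, 0.8535]
tool_rot: [-3.094, -0.74, 1.409]
contact_force: [0.9, 0.2, -0.2]
finger_gap: 0.0885
grasp_force: 0.0
```

```bash
python3 st.py
```

```text
t 3.7667 q [-2.64  -0.334  0.529  1.19   0.557  1.562 -2.03 ] p [0.046 0.493 0.854] F [ 0.933  0.228 -0.239] gap 0.08851636074125428
tx [0.119 0.729 0.675] ty [ 0.991 -0.129 -0.035] tz [ 0.062  0.673 -0.737]
```

Call:
move_arm --steps '[{"jaw": 0,"xyz": [-7,33,19],"turn": 0},{"jaw": 0,"xyz": [-7,33,19],"turn": 0},{"jaw": 0,"xyz": [-7,33,19],"turn": 0},{"jaw": 0,"xyz": [-7,33,19],"turn": 0},{"jaw": 0,"xyz": [-7,33,19],"turn": 0}]'

```text
time: 4.18
position: [0.2133, 0.5096, 0.7543]
tool_rot: [-3.093, -0.74, 1.404]
contact_force: [-0.6, 0.4, 0.7]
finger_gap: 0.0883
grasp_force: 0.0
```

```bash
python3 st.py
```

```text
t 4.1833 q [-2.291 -0.36   0.736  1.413  0.265  1.247 -1.629] p [0.213 0.51  0.754] F [-0.64   0.356  0.707] gap 0.08831739846420505
tx [0.123 0.729 0.674] ty [ 0.99  -0.134 -0.036] tz [ 0.064  0.672 -0.738]
```

Call:
move_arm --steps '[{"jaw": 0,"xyz": [-2,38,10],"turn": 0},{"jaw": 0,"xyz": [-2,38,10],"turn": 0},{"jaw": 0,"xyz": [-2,38,10],"turn": 0},{"jaw": 0,"xyz": [-2,38,10],"turn": 0},{"jaw": 0,"xyz": [-2,38,10],"turn": 0}]'

```text
time: 4.6
position: [0.3883, 0.5033, 0.7047]
tool_rot: [-3.106, -0.75, 1.412]
contact_force: [-6.1, 0.4, 3.3]
finger_gap: 0.0881
grasp_force: 0.0
```

```bash
python3 st.py
```

```text
t 4.6 q [-2.472 -0.374  1.26   1.365  0.118  1.167 -1.248] p [0.388 0.503 0.705] F [-6.147  0.379  3.287] gap 0.08810103032143597
tx [0.115 0.723 0.681] ty [ 0.991 -0.134 -0.026] tz [ 0.073  0.678 -0.731]
```

```bash
cat > kin.py <<'E'
import numpy as np,itertools
from scipy.optimize import least_squares
from scipy.spatial.transform import Rotation as Ro
D=[([-1.3962,.5371,-.0045,1.5387,.0026,1.0673,-.0712],[.1549,.6308,.2379],[-3.1401,0,2.9009]),
([-1.531,.447,.268,.763,-.122,1.907,-1.328],[.1533,.6267,.6397],[3.132,-.035,1.576]),
([-1.598,.323,.334,.787,-.117,1.909,-1.324],[.1434,.584,.7077],[3.108,-.132,1.583]),
([-1.67,.334,.414,.529,-.16,1.909,-1.375],[.1127,.6107,.8204],[3.049,-.378,1.6]),
([-1.962,.393,.63,.347,-.219,1.909,-1.55],[-.0231,.6376,.8789],[3.026,-.531,1.618]),
([-2.377,.283,.951,.336,-.186,1.909,-1.633],[-.1,.5495,.9695],[3.015,-.702,1.643]),
([-2.45,.233,1.029,.337,-.174,1.909,-1.749],[-.0815,.5209,.9967],[-3.139,-.757,1.459]),
([-2.64,-.334,.529,1.19,.557,1.562,-2.03],[.0458,.493,.8535],[-3.094,-.74,1.409]),
([-2.291,-.36,.736,1.413,.265,1.247,-1.629],[.2133,.5096,.7543],[-3.093,-.74,1.404]),
([-2.472,-.374,1.26,1.365,.118,1.167,-1.248],[.3883,.5033,.7047],[-3.106,-.75,1.412])]
S=np.load("S.npy") if False else None
def fk(q,P,s):
    # P: c1,c7, base z, then link xyz offsets (elbow, forearm, tool)
    c1,c7=P[:2];T=np.array(P[3:12]).reshape(3,3)
    r=lambda a,x:Ro.from_euler(a,x)
    A=r("z",s[0]*q[0]+c1)*r("y",q[1])*r("z",s[1]*q[2]);p=np.array([0,0,P[2]])+A.apply(T[0])
    A=A*r("y",q[3])*r("z",s[2]*q[4]);p=p+A.apply(T[1])
    A=A*r("y",q[5])*r("z",s[3]*q[6]+c7);p=p+A.apply(T[2]);return p,A
def fit():
    best=None
    for s in itertools.product([1,-1],repeat=4):
        def res(P):
            o=[]
            for q,p,e in D:
                a,A=fk(q,P,s);o+=list((a-p)*5)+list((Ro.from_euler("xyz",e).inv()*A).as_rotvec())
            return o
        for c7 in(0,1.57,3.14,-1.57):
            f=least_squares(res,[0,c7,.3,0,0,.4,0,0,.4,0,0,.25])
            if best is None or f.cost<best[0]: best=(f.cost,s,f.x,np.abs(f.fun).max())
    return best
if __name__=="__main__":
    b=fit();np.set_printoptions(precision=4,suppress=True);print(b);np.savez("kin.npz",P=b[2],s=b[1])
E
python3 kin.py
```

```text
(np.float64(0.0029117517115127087), (-1, -1, -1, -1), array([-0.0062,  1.5653,  0.3796,  0.0107, -0.0323,  0.4986,  0.0067,
        0.0016,  0.4443, -0.0086,  0.003 ,  0.3454]), np.float64(0.03660447055265137))
```

```bash
cat > ik.py <<'E'
from kin import *
z=np.load("kin.npz");P=z["P"];s=z["s"]
lo=np.array([-2.7,-.37,-1.27,.24,-1.31,.19,-2.76])+.02;hi=np.array([2.7,2.16,1.26,2.4,4.45,1.91,2.76])-.02
def ik(p,R,q0,reg=0.):
    def f(q):
        a,A=fk(q,P,s);return np.r_[(a-p)*5,(R.inv()*A).as_rotvec(),reg*(q-q0)]
    r=least_squares(f,np.clip(q0,lo+.001,hi-.001),bounds=(lo,hi));return r.x,np.abs(r.fun[:6]).max()
if __name__=="__main__":
    np.set_printoptions(precision=2,suppress=True)
    R=Ro.from_euler("xyz",[-3.106,-.75,1.412]);rng=np.random.default_rng(0)
    for n,p in(("vase",[.53,-.16,.012]),("seat",[.49,.047,.012]),("mid",[.5,.3,.5]),("now",[.388,.503,.705])):
        L=[]
        for i in range(40):
            q,e=ik(np.array(p),R,rng.uniform(lo,hi))
            if e<.01 and all(np.linalg.norm(q-x)>.6 for x in L): L.append(q)
        print(n);[print("  ",x) for x in sorted(L,key=lambda x:x[0])]
E
python3 ik.py
```

```text
vase
   [ 0.54  0.97  0.1   1.66 -0.82  1.13  1.06]
   [ 0.87  0.99 -0.38  1.65 -0.41  0.97  0.76]
   [ 1.19  1.16 -0.87  1.65  0.15  0.95  0.32]
   [ 1.36  1.4  -1.21  1.65  0.59  1.08 -0.02]
seat
   [ 0.3   0.85  0.02  2.03 -1.12  0.85  1.19]
   [ 0.61  0.88 -0.36  2.02 -0.81  0.64  0.95]
   [ 0.89  0.99 -0.72  2.02 -0.27  0.52  0.48]
   [ 1.19  1.32 -1.18  2.02  0.7   0.66 -0.37]
mid
   [-0.72  0.09  0.54  1.75 -0.83  1.2  -0.05]
   [-0.31  0.08  0.1   1.75 -0.79  1.17 -0.08]
   [ 0.79  0.14 -1.11  1.75 -0.63  1.09 -0.21]
now
   [-1.9   0.04  1.23  1.35 -0.58  1.25 -0.78]
   [-1.15  0.01  0.44  1.35 -0.53  1.23 -0.82]
   [-0.24  0.01 -0.48  1.35 -0.51  1.22 -0.83]
   [ 0.21  0.02 -0.95  1.35 -0.49  1.22 -0.84]
```

```bash
cat > sim.py <<'E'
from ik import *
def jac(q):
    a,A=fk(q,P,s);J=np.zeros((6,7))
    for i in range(7):
        d=q.copy();d[i]+=1e-5;b,B=fk(d,P,s);J[:3,i]=(b-a)/1e-5;J[3:,i]=(B*A.inv()).as_rotvec()/1e-5
    return J
def go(q,wps,R,lam=.03,mid=0.):
    p=fk(q,P,s)[0]
    for w in wps:
        w=np.array(w);n=max(1,int(np.linalg.norm(w-p)/.01))
        for x in np.linspace(p,w,n+1)[1:]:
            for _ in range(4):
                a,A=fk(q,P,s);e=np.r_[x-a,(R*A.inv()).as_rotvec()]
                act=np.ones(7,bool)
                for _ in range(4):
                    J=jac(q)[:,act];dq=np.zeros(7);dq[act]=J.T@np.linalg.solve(J@J.T+lam**2*np.eye(6),e)
                    bad=act&((q+dq<lo+.02)|(q+dq>hi-.02))
                    if not bad.any():break
                    act&=~bad
                q=np.clip(q+dq,lo,hi)
        p=fk(q,P,s)[0];a,A=fk(q,P,s);print(w,q,"err",np.linalg.norm(a-w),(R*A.inv()).magnitude())
    return q
if __name__=="__main__":
    np.set_printoptions(precision=2,suppress=True)
    q=np.array([-2.472,-.374,1.26,1.365,.118,1.167,-1.248]);R=Ro.from_euler("xyz",[-3.106,-.75,1.412])
    print("A");go(q,[(.35,.65,.75),(.45,.55,.6),(.5,.3,.5),(.53,-.16,.3),(.53,-.16,.012)],R)
    print("B");go(q,[(.2,.6,.85),(.35,.65,.8),(.5,.5,.7),(.55,.3,.5),(.53,-.16,.3),(.53,-.16,.012)],R)
    print("C");go(q,[(.6,.45,.6),(.65,.3,.5),(.6,0,.4),(.53,-.16,.3),(.53,-.16,.012)],R)
E
python3 sim.py
```

```text
A
[0.35 0.65 0.75] [-2.51 -0.2   1.24  1.34  0.02  1.1  -1.35] err 0.0945797078502469 0.02949906789878013
[0.45 0.55 0.6 ] [-2.64 -0.32  1.24  1.51  0.29  0.99 -1.52] err 0.1542885816054534 0.053186485786688574
[0.5 0.3 0.5] [-1.73 -0.33  1.21  1.84 -0.36  0.99 -0.48] err 0.05521131472503345 0.017622241020408047
[ 0.53 -0.16  0.3 ] [-0.01  0.77  0.97  1.61 -1.05  1.79  1.03] err 4.330239119851147e-10 1.534437319084102e-10
[ 0.53 -0.16  0.01] [ 0.12  1.16  0.74  1.66 -1.27  1.51  1.32] err 1.6902627078238725e-10 7.000145511061354e-11
B
[0.2  0.6  0.85] [-2.65 -0.12  1.21  1.06  0.06  1.36 -1.53] err 0.02251621936411221 0.007615194505381367
[0.35 0.65 0.8 ] [-2.65 -0.31  1.21  1.25  0.22  1.21 -1.47] err 0.10349960370356293 0.033020521810949416
[0.5 0.5 0.7] [-2.65 -0.32  1.21  1.22  0.29  1.28 -1.48] err 0.19029465583696684 0.06499360677681357
[0.55 0.3  0.5 ] [-1.73 -0.33  1.22  1.82 -0.35  1.   -0.49] err 0.0983242602929306 0.03150246793084185
[ 0.53 -0.16  0.3 ] [-0.01  0.77  0.97  1.61 -1.05  1.79  1.03] err 4.2274328697136654e-10 1.4980384316378434e-10
[ 0.53 -0.16  0.01] [ 0.12  1.16  0.74  1.66 -1.27  1.51  1.32] err 1.6904361074255768e-10 7.000245715945705e-11
C
[0.6  0.45 0.6 ] [-2.2  -0.35  1.24  1.56 -0.02  1.02 -1.03] err 0.1663128802224979 0.05520294491020484
[0.65 0.3  0.5 ] [-1.86 -0.35  1.24  1.75 -0.23  0.99 -0.64] err 0.18526452613974786 0.061796718121153026
[0.6 0.  0.4] [-1.23 -0.35  1.24  1.93 -0.41  1.21 -0.03] err 0.1961987870994606 0.06694766735331627
[ 0.53 -0.16  0.3 ] [-0.93 -0.35  1.24  2.06 -0.38  1.29  0.24] err 0.24729243554725347 0.08501768046149047
[ 0.53 -0.16  0.01] [ 0.11  1.16  0.74  1.66 -1.27  1.51  1.33] err 3.0327547582792726e-10 1.2920686703500452e-10
```

Run:
```python
from sim import *
np.set_printoptions(precision=2,suppress=True)
q=np.array([-2.472,-.374,1.26,1.365,.118,1.167,-1.248]);R=Ro.from_euler("xyz",[-3.106,-.75,1.412])
E=[(.53,-.16,.3),(.53,-.16,.012)]
print("D");go(q,[(.35,.35,.7),(.35,.2,.65),(.4,0,.6),(.45,-.1,.5)]+E,R)
print("E");go(q,[(.4,.4,.75),(.4,.25,.75),(.4,.1,.7),(.45,-.1,.6)]+E,R)
print("F");go(q,[(.35,.4,.85),(.35,.25,.85),(.4,.1,.8),(.45,-.1,.6)]+E,R)
```

```text
D
[0.35 0.35 0.7 ] [-1.53 -0.35  0.7   1.56 -0.24  1.25 -0.92] err 9.57875217852248e-07 3.2280488592352075e-07
[0.35 0.2  0.65] [-0.81 -0.35  0.53  1.72 -0.52  1.43 -0.43] err 7.065741809459529e-07 2.3842897704468257e-07
[0.4 0.  0.6] [-1.11 -0.35  1.22  1.64 -0.42  1.61 -0.08] err 1.0446095862288106e-07 3.571461076586994e-08
[ 0.45 -0.1   0.5 ] [-0.95 -0.35  1.22  1.81 -0.4   1.54  0.11] err 0.10254201297061652 0.03531865669332475
[ 0.53 -0.16  0.3 ] [-0.02  0.78  0.99  1.61 -1.06  1.8   1.04] err 3.6370739361469716e-10 1.2780261275552032e-10
[ 0.53 -0.16  0.01] [ 0.12  1.16  0.73  1.66 -1.26  1.5   1.32] err 1.6845424498372322e-10 6.99542540486071e-11
E
[0.4  0.4  0.75] [-2.12 -0.35  1.1   1.31 -0.04  1.32 -1.08] err 4.360686506555736e-08 1.5538061673673142e-08
[0.4  0.25 0.75] [-1.53 -0.35  0.91  1.38 -0.29  1.48 -0.77] err 8.547311767944744e-08 3.006063939823614e-08
[0.4 0.1 0.7] [-1.17 -0.35  0.98  1.48 -0.43  1.62 -0.4 ] err 3.714794477467121e-08 1.270099680424036e-08
[ 0.45 -0.1   0.6 ] [-1.   -0.35  1.22  1.62 -0.41  1.68 -0.01] err 0.08804205663459272 0.029561709716543604
[ 
[... 180 characters left out ...]
1875237538e-10 1.35897588853086e-10
F
[0.35 0.4  0.85] [-2.26 -0.35  1.02  1.06  0.08  1.53 -1.27] err 1.5165937903929462e-07 5.4903116631523416e-08
[0.35 0.25 0.85] [-1.6  -0.35  0.82  1.14 -0.22  1.66 -0.97] err 2.9682886093629575e-07 1.0338840175054423e-07
[0.4 0.1 0.8] [-1.41 -0.35  1.09  1.19 -0.38  1.78 -0.59] err 1.0262997630599452e-07 3.417586062122154e-08
[ 0.45 -0.1   0.6 ] [-1.01 -0.35  1.22  1.61 -0.41  1.68 -0.01] err 0.08755702988341403 0.02939900741057098
[ 0.53 -0.16  0.3 ] [ 0.55  0.54  0.08  1.61 -0.68  1.47  0.72] err 2.321656412490513e-10 9.374940501611816e-11
[ 0.53 -0.16  0.01] [ 0.59  0.96  0.03  1.66 -0.76  1.1   1.02] err 2.0610268262703837e-10 1.0143862432755083e-10
```

Call:
move_arm --steps '[{"jaw": 0,"xyz": [-29,0,-19],"turn": 0},{"jaw": 0,"xyz": [-29,0,-19],"turn": 0},{"jaw": 0,"xyz": [-29,0,-19],"turn": 0},{"jaw": 0,"xyz": [-29,0,-19],"turn": 0},{"jaw": 0,"xyz": [-29,0,-19],"turn": 0},{"jaw": 0,"xyz": [-29,0,-19],"turn": 0},{"jaw": 0,"xyz": [-29,0,-19],"turn": 0},{"jaw": 0,"xyz": [-29,0,-19],"turn": 0},{"jaw": 0,"xyz": [-29,0,-19],"turn": 0}]'

```text
time: 5.35
position: [0.3573, 0.2659, 0.6642]
tool_rot: [-3.102, -0.746, 1.405]
contact_force: [0.3, -0.3, -0.6]
finger_gap: 0.0882
grasp_force: 0.0
```

```bash
python3 st.py
python3 - <<'E'
from sim import *
from workcell import arm
np.set_printoptions(precision=2,suppress=True)
o=arm.observe();q=o["qpos"];R=Ro.from_euler("xyz",o["tool_rot"]);print(fk(q,P,s)[0])
E=[(.53,-.16,.3),(.53,-.16,.012)]
for L in([(.53,-.16,.3)],[(.4,.2,.45),(.5,.1,.3)],[(.35,0,.65),(.4,-.1,.5)],[(.45,.25,.5),(.53,0,.4)],[(.3,-.1,.65),(.35,-.3,.5)]):
    print("--");go(q,L+E,R)
E
```

```text
t 5.35 q [-1.206 -0.373  0.611  1.671 -0.361  1.293 -0.712] p [0.357 0.266 0.664] F [ 0.262 -0.307 -0.601] gap 0.08823082157761708
tx [0.121 0.724 0.679] ty [ 0.99  -0.138 -0.029] tz [ 0.072  0.676 -0.734]
[0.35 0.28 0.67]
--
[ 0.53 -0.16  0.3 ] [-0.    0.76  0.95  1.61 -1.04  1.78  1.02] err 3.994217758219776e-10 1.4237109709027195e-10
[ 0.53 -0.16  0.3 ] [-0.    0.76  0.95  1.61 -1.04  1.78  1.02] err 5.551115123125783e-17 6.010860650248393e-16
[ 0.53 -0.16  0.01] [ 0.12  1.16  0.73  1.66 -1.27  1.5   1.32] err 1.791690836238828e-10 7.597703263944619e-11
--
[0.4  0.2  0.45] [-1.36 -0.35  1.09  2.04 -0.45  1.02 -0.22] err 2.507927660230276e-07 7.548058377582026e-08
[0.5 0.1 0.3] [-0.6   0.51  1.03  1.99 -1.14  1.46  0.79] err 2.415576728191113e-10 1.0491945241524423e-10
[ 0.53 -0.16  0.3 ] [-0.01  0.76  0.97  1.61 -1.05  1.79  1.02] err 5.170039945111184e-10 1.8430311634711328e-10
[ 0.53 -0.16  0.01] [ 0.12  1.16  0.73  1.66 -1.27  1.5   1.32] err 1.6731431496396996e-10 6.940594814654193e-11
--
[0.35 0.   0.65] [-0.82 -0.35  0.97  1.6  -0.47  1.73 -0.11] err 1.2507917077722122e-07 4
[... 541 characters left out ...]
4195663 0.049708534138744334
[ 0.53 -0.16  0.3 ] [-0.01  0.77  0.97  1.61 -1.05  1.79  1.02] err 4.343118602288391e-10 1.538779826494538e-10
[ 0.53 -0.16  0.01] [ 0.11  1.16  0.74  1.66 -1.27  1.5   1.32] err 1.6748947869766652e-10 6.942167838488991e-11
--
[ 0.3  -0.1   0.65] [-0.75 -0.35  1.13  1.58 -0.43  1.86  0.08] err 0.019953173369369283 0.005890259984034055
[ 0.35 -0.3   0.5 ] [-0.6  -0.35  1.22  1.76 -0.32  1.79  0.36] err 0.17558691970706305 0.058190862599013835
[ 0.53 -0.16  0.3 ] [-0.03  0.79  1.01  1.61 -1.07  1.81  1.04] err 3.65408673229056e-10 1.2855552058506905e-10
[ 0.53 -0.16  0.01] [ 0.12  1.15  0.73  1.66 -1.26  1.5   1.32] err 1.6687826329600527e-10 6.936855060296454e-11
```

```bash
cat > rs.py <<'E'
import sim,io,contextlib,sys
from sim import *
from workcell import arm
from multiprocessing import Pool
o=arm.observe();q0=o["qpos"];R=Ro.from_euler("xyz",o["tool_rot"])
def run(seed):
    g=np.random.default_rng(seed);W=[g.uniform([.2,-.3,.45],[.6,.55,.9]).round(2) for _ in range(g.integers(1,4))]
    q=q0;worst=0;tr=[]
    with contextlib.redirect_stdout(io.StringIO()):
        for w in W+[np.array([.53,-.18,.3]),np.array([.53,-.18,.02]),np.array([.49,.05,.02])]:
            q=go(q,[w],R);a,A=fk(q,P,s);worst=max(worst,np.linalg.norm(a-w));tr.append(q)
    L=sum(np.linalg.norm(b-a) for a,b in zip(W,W[1:]))
    m=min(np.minimum(q-lo,hi-q).min() for q in tr[-3:]);return m,worst,W,tr
if __name__=="__main__":
    np.set_printoptions(precision=2,suppress=True)
    with Pool() as p: r=p.map(run,range(int(sys.argv[1])))
    r.sort(key=lambda x:-x[0]+5*x[1])
    for m,w,W,tr in r[:4]: print(m,w,W);[print("   ",x) for x in tr]
E
nproc; export OMP_NUM_THREADS=1; time timeout 500 python3 rs.py 160
```

```text
4
0.34905309107067684 6.712800639407655e-07 [array([0.48, 0.29, 0.76]), array([ 0.46, -0.2 ,  0.53])]
    [-1.16  0.11  1.09  1.19 -0.83  1.68 -0.42]
    [ 0.78  0.32 -0.07  1.38 -0.6   1.87  0.5 ]
    [ 0.7   0.55 -0.1   1.57 -0.59  1.45  0.66]
    [ 0.72  0.96 -0.12  1.62 -0.61  1.07  0.92]
    [ 0.57  0.85 -0.32  2.03 -0.85  0.67  0.96]
0.34783692561840596 0.0001603148857298707 [array([0.56, 0.4 , 0.58]), array([0.53, 0.47, 0.58]), array([0.56, 0.04, 0.71])]
    [-1.06  0.33  0.94  1.41 -1.    1.39 -0.2 ]
    [-1.2   0.32  0.93  1.41 -0.97  1.29 -0.31]
    [ 0.35  0.25 -0.1   1.06 -0.75  1.87 -0.11]
    [ 0.62  0.55  0.01  1.57 -0.64  1.48  0.7 ]
    [ 0.65  0.96 -0.02  1.62 -0.69  1.11  0.97]
    [ 0.49  0.84 -0.22  2.03 -0.94  0.72  1.03]
0.35038152228864927 0.01321492411491767 [array([0.26, 0.26, 0.76]), array([0.57, 0.34, 0.87])]
    [-0.15 -0.35 -0.06  1.51 -0.73  1.67 -0.55]
    [-0.09  0.43 -0.51  0.41 -0.41  1.85 -0.87]
    [ 0.79  0.56 -0.22  1.57 -0.54  1.43  0.62]
    [ 0.78  0.96 -0.22  1.62 -0.53  1.04  0.85]
    [ 0.65  0.87 -0.42  2.03 -0.75  0.62  0.87]
0.22940202855209546 2.9406305690789787e-07 [array([0.41, 0.27, 0.75])]
    [-1.66 -0.35  0.97  1.36 -0.24  1.46 -0.82]
    [ 0.5   0.56  0.19  1.57 -0.7   1.52  0.76]
    [ 0.55  0.97  0.12  1.63 -0.8   1.16  1.05]
    [ 0.36  0.83 -0.07  2.03 -1.06  0.8   1.12]
real	3m2.227s
user	11m36.380s
sys	0m0.228s
```

Call:
move_arm --steps '[{"jaw": 0,"xyz": [16,19,-7.5],"turn": 0},{"jaw": 0,"xyz": [16,19,-7.5],"turn": 0},{"jaw": 0,"xyz": [16,19,-7.5],"turn": 0},{"jaw": 0,"xyz": [16,19,-7.5],"turn": 0},{"jaw": 0,"xyz": [16,19,-7.5],"turn": 0},{"jaw": 0,"xyz": [16,19,-7.5],"turn": 0}]'

```text
time: 5.85
position: [0.4789, 0.2904, 0.7612]
tool_rot: [-3.105, -0.748, 1.409]
contact_force: [0.1, -1.3, -0.9]
finger_gap: 0.0883
grasp_force: 0.0
```

```bash
python3 st.py
```

```text
t 5.85 q [-1.254  0.082  1.146  1.195 -0.805  1.661 -0.446] p [0.479 0.29  0.761] F [ 0.078 -1.305 -0.888] gap 0.08829217432432324
tx [0.118 0.723 0.68 ] ty [ 0.99  -0.136 -0.027] tz [ 0.073  0.677 -0.732]
```

Call:
move_arm --steps '[{"jaw": 0,"xyz": [-23.3,2.5,-7.5],"turn": 0},{"jaw": 0,"xyz": [-23.3,2.5,-7.5],"turn": 0},{"jaw": 0,"xyz": [-23.3,2.5,-7.5],"turn": 0},{"jaw": 0,"xyz": [-23.3,2.5,-7.5],"turn": 0},{"jaw": 0,"xyz": [-23.3,2.5,-7.5],"turn": 0},{"jaw": 0,"xyz": [-23.3,2.5,-7.5],"turn": 0},{"jaw": 0,"xyz": [-23.3,2.5,-7.5],"turn": 0},{"jaw": 0,"xyz": [-23.3,2.5,-7.5],"turn": 0},{"jaw": 0,"xyz": [-23.3,2.5,-7.5],"turn": 0},{"jaw": 0,"xyz": [-23.3,2.5,-7.5],"turn": 0},{"jaw": 0,"xyz": [-23.3,2.5,-7.5],"turn": 0}]'

```text
time: 6.77
position: [0.4688, 0.0445, 0.6448]
tool_rot: [-3.102, -0.747, 1.406]
contact_force: [0.9, 0.2, 0.3]
finger_gap: 0.088
grasp_force: 0.0
```

```bash
python3 st.py
```

```text
t 6.7667 q [-0.84   0.066  1.231  1.476 -0.802  1.813  0.114] p [0.469 0.044 0.645] F [0.887 0.221 0.337] gap 0.08797844291351775
tx [0.121 0.724 0.68 ] ty [ 0.99  -0.138 -0.029] tz [ 0.072  0.676 -0.733]
```

Run:
```python
from sim import *
from workcell import arm
np.set_printoptions(precision=2,suppress=True)
o=arm.observe();q=o["qpos"];R=Ro.from_euler("xyz",o["tool_rot"])
E=[(.53,-.18,.3),(.53,-.18,.02),(.49,.05,.02)]
for L in([(.46,-.2,.53)],[],[(.6,.04,.7)],[(.6,-.1,.6)],[(.45,0,.5)],[(.55,0.04,.5)],[(.47,.04,.8)],[(.65,.04,.75),(.65,-.1,.6)]):
    print("--");go(q,L+E,R)
```

```text
--
[ 0.46 -0.2   0.53] [ 0.78  0.32 -0.07  1.38 -0.6   1.87  0.5 ] err 1.7003226403365253e-05 7.253414183160824e-06
[ 0.53 -0.18  0.3 ] [ 0.7   0.55 -0.1   1.57 -0.59  1.45  0.66] err 1.195933545972273e-10 4.820420553191793e-11
[ 0.53 -0.18  0.02] [ 0.72  0.96 -0.12  1.62 -0.61  1.07  0.92] err 2.2487268972913137e-10 1.0926653543515917e-10
[0.49 0.05 0.02] [ 0.57  0.85 -0.32  2.03 -0.85  0.67  0.96] err 8.250991783292294e-10 5.20048210905262e-10
--
[ 0.53 -0.18  0.3 ] [ 0.03  0.79  0.97  1.58 -1.05  1.81  1.04] err 3.4427368445191604e-10 1.1985240037163679e-10
[ 0.53 -0.18  0.02] [ 0.14  1.17  0.76  1.63 -1.26  1.54  1.32] err 1.9364561131718445e-10 8.00840144373497e-11
[0.49 0.05 0.02] [ 0.08  0.87  0.28  2.04 -1.27  1.01  1.26] err 1.8996023924787608e-08 1.0635759623614319e-08
--
[0.6  0.04 0.7 ] [ 0.28  0.33 -0.02  0.98 -0.77  1.87 -0.11] err 4.872701701562151e-05 2.5305549367216878e-05
[ 0.53 -0.18  0.3 ] [ 0.57  0.56  0.09  1.57 -0.66  1.49  0.73] err 1.3681337064152557e-10 5.4068558601123966e-11
[ 0.53 -0.18  0.02] [ 0.61  0.96  0.03  1.62 -0.74  1.13  1.01] err 2.1691496570477
[... 1776 characters left out ...]
3661812e-10 8.534767695541113e-11
[0.49 0.05 0.02] [ 0.08  0.87  0.28  2.04 -1.27  1.01  1.26] err 5.672005534498019e-09 3.22594066088892e-09
--
[0.65 0.04 0.75] [ 0.7   0.6  -1.19  0.67 -0.12  1.87 -0.53] err 0.01130054156520679 0.00539297505382292
[ 0.65 -0.1   0.6 ] [ 0.96  0.7  -1.18  0.9  -0.09  1.78 -0.25] err 1.0824100484223488e-09 3.7899972142355217e-10
[ 0.53 -0.18  0.3 ] [ 1.34  0.82 -1.14  1.57 -0.01  1.33  0.15] err 1.0149972447807634e-10 4.1156035731778805e-11
[ 0.53 -0.18  0.02] [ 1.23  1.18 -0.92  1.62  0.21  1.    0.28] err 2.306779815338229e-10 1.0999509825231495e-10
[0.49 0.05 0.02] [ 1.04  1.1  -0.95  2.02  0.19  0.52  0.05] err 1.4287062528539268e-10 6.753387724982323e-11
```

Call:
move_arm --steps '[{"jaw": 0,"xyz": [-15,19,-7],"turn": 0},{"jaw": 0,"xyz": [-15,19,-7],"turn": 0},{"jaw": 0,"xyz": [-15,19,-7],"turn": 0},{"jaw": 0,"xyz": [-15,19,-7],"turn": 0},{"jaw": 0,"xyz": [-15,19,-7],"turn": 0},{"jaw": 0,"xyz": [-15,19,-7],"turn": 0},{"jaw": 0,"xyz": [-15,19,-7],"turn": 0},{"jaw": 0,"xyz": [-15,19,-7],"turn": 0}]'

```text
time: 7.43
position: [0.5867, -0.0831, 0.6056]
tool_rot: [-3.102, -0.743, 1.405]
contact_force: [0.3, 0.0, -0.5]
finger_gap: 0.0879
grasp_force: 0.0
```

```bash
python3 st.py
```

```text
t 7.4333 q [ 0.196  0.402  0.368  1.121 -0.855  1.905  0.226] p [ 0.587 -0.083  0.606] F [ 0.337  0.006 -0.463] gap 0.08793254953229686
tx [0.121 0.727 0.676] ty [ 0.99  -0.138 -0.029] tz [ 0.072  0.673 -0.736]
```

Call:
move_arm --steps '[{"jaw": 168,"xyz": [-31.3,-2.9,12.9],"turn": -0.04},{"jaw": 168,"xyz": [-31.3,-2.9,12.9],"turn": 0},{"jaw": 168,"xyz": [-31.3,-2.9,12.9],"turn": 0},{"jaw": 168,"xyz": [-31.3,-2.9,12.9],"turn": 0},{"jaw": 168,"xyz": [-31.3,-2.9,12.9],"turn": 0},{"jaw": 168,"xyz": [-31.3,-2.9,12.9],"turn": 0},{"jaw": 168,"xyz": [-31.3,-2.9,12.9],"turn": 0},{"jaw": 168,"xyz": [-31.3,-2.9,12.9],"turn": 0},{"jaw": 168,"xyz": [-31.3,-2.9,12.9],"turn": 0},{"jaw": 168,"xyz": [-31.3,-2.9,12.9],"turn": 0}]'

```text
time: 8.27
position: [0.5394, -0.2213, 0.2979]
tool_rot: [-3.138, -0.743, 1.46]
contact_force: [0.8, 0.3, -0.9]
finger_gap: 0.0302
grasp_force: 0.0
```

```bash
python3 st.py;  python3 - <<'E'
from h import *
for n in("side","top"): cv2.imwrite(f"pics/{n}1.png",grab_frame(n)[:,:,::-1])
E
```

```text
t 8.2667 q [ 0.395  0.639  0.383  1.493 -0.787  1.604  0.859] p [ 0.539 -0.221  0.298] F [ 0.755  0.341 -0.894] gap 0.030195814508701273
tx [0.081 0.732 0.676] ty [ 0.994 -0.109 -0.002] tz [ 0.072  0.672 -0.737]
```

View pics/side1.png

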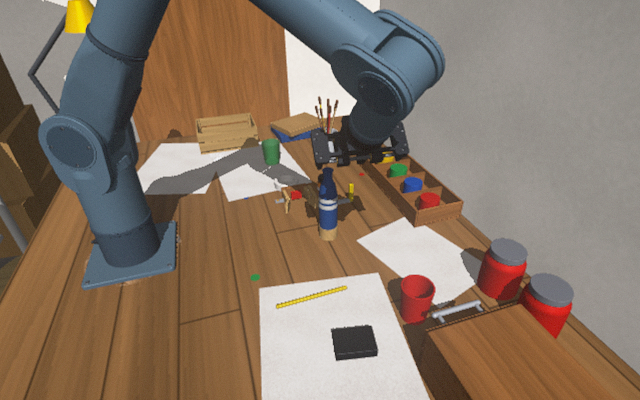

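The gripper is above and behind the vase, leaning back about 42.6° with the fingertips leading, and the vase is unmoved at (328,205). I'll lower behind it.

Call:
move_arm --steps '[{"jaw": 157,"xyz": [-20.5,-2.1,29.6],"turn": 0},{"jaw": 157,"xyz": [-20.5,-2.1,29.6],"turn": 0},{"jaw": 157,"xyz": [-20.5,-2.1,29.6],"turn": 0},{"jaw": 157,"xyz": [-20.5,-2.1,29.6],"turn": 0},{"jaw": 157,"xyz": [-20.5,-2.1,29.6],"turn": 0},{"jaw": 157,"xyz": [-20.5,-2.1,29.6],"turn": 0},{"jaw": 157,"xyz": [-20.5,-2.1,29.6],"turn": 0},{"jaw": 157,"xyz": [0,0,0],"turn": 0}]'

```text
time: 9.03
position: [0.5269, -0.1812, 0.0462]
tool_rot: [-3.13, -0.747, 1.456]
contact_force: [-0.3, 0.8, -0.1]
finger_gap: 0.0338
grasp_force: 0.0
```

```bash
python3 st.py;  python3 - <<'E'
from h import *
s=grab_frame("side")[:,:,::-1];cv2.imwrite("pics/s2.png",cv2.resize(s[130:270,260:440],None,fx=4,fy=4))
for X in((.6,-.4,.09),): print(onz("top",485,177,.09))
E
```

```text
t 9.0333 q [ 0.408  0.934  0.286  1.659 -0.916  1.249  1.137] p [ 0.527 -0.181  0.046] F [-0.312  0.826 -0.119] gap 0.03383366895318957
tx [0.084 0.729 0.68 ] ty [ 0.994 -0.107 -0.009] tz [ 0.066  0.676 -0.734]
[ 0.61644872 -0.43180036  0.09      ]
```

View pics/s2.png

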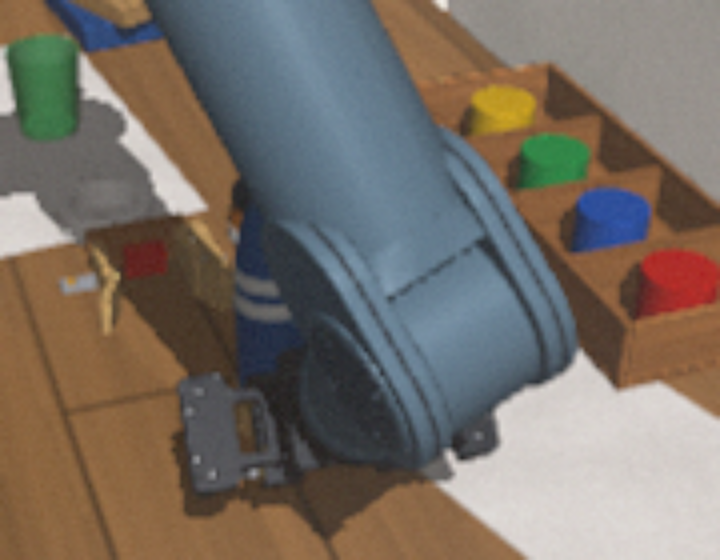

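The side view shows the gripper low behind the vase with the fingers hidden; nothing is touched. I'll check the forearm's distance to the vase before pushing.

Run:
```python
from sim import *
from workcell import arm
np.set_printoptions(precision=3,suppress=True)
o=arm.observe();q=o["qpos"];R=Ro.from_euler("xyz",o["tool_rot"])
def chk(q,v):
    r=lambda a,x:Ro.from_euler(a,x);T=np.array(P[3:12]).reshape(3,3)
    A=r("z",s[0]*q[0]+P[0])*r("y",q[1])*r("z",s[1]*q[2]);e=np.array([0,0,P[2]])+A.apply(T[0])
    A=A*r("y",q[3])*r("z",s[2]*q[4]);w=e+A.apply(T[1])
    L=np.linspace(e,w,60);V=np.linspace([*v,0],[*v,.215],30);print("elbow",e,"wrist",w,"min",np.linalg.norm(L[:,None]-V,axis=2).min())
chk(q,(.529,-.097))
for p,v in(((.526,-.125,.013),(.529,-.097)),((.489,0.0,.013),(.492,.028)),((.487,.048,.013),(.49,.076))):
    q=go(q,[p],R);chk(q,v)
```

```text
elbow [ 0.353 -0.192  0.677] wrist [ 0.507 -0.391  0.311] min 0.3071058680210399
[ 0.526 -0.125  0.013] [ 0.38   0.962  0.252  1.726 -0.966  1.158  1.184] err 1.1145231025301122e-10 6.085982748091501e-11
elbow [ 0.367 -0.186  0.663] wrist [ 0.5   -0.352  0.273] min 0.2602047272807124
[0.489 0.    0.013] [ 0.269  0.873  0.161  1.982 -1.11   0.968  1.254] err 4.3851789120900756e-10 2.5371399142887906e-10
elbow [ 0.362 -0.137  0.696] wrist [ 0.463 -0.227  0.273] min 0.26261181793735255
[0.487 0.048 0.013] [ 0.217  0.855  0.115  2.035 -1.18   0.903  1.259] err 5.22799216911781e-10 3.0618159778705e-10
elbow [ 0.364 -0.117  0.702] wrist [ 0.461 -0.179  0.273] min 0.2626118179571751
```

Call:
move_arm --steps '[{"jaw": 157,"xyz": [-7.5,0,8],"turn": 0},{"jaw": 157,"xyz": [-7.5,0,8],"turn": 0},{"jaw": 157,"xyz": [-7.5,0,8],"turn": 0},{"jaw": 157,"xyz": [7.5,-1,7],"turn": 0},{"jaw": 157,"xyz": [7.5,-1,7],"turn": 0},{"jaw": 157,"xyz": [7.5,-1,7],"turn": 0},{"jaw": 157,"xyz": [7.5,-1,7],"turn": 0},{"jaw": 157,"xyz": [0,0,0],"turn": 0}]'

```text
time: 9.75
position: [0.5294, -0.1405, 0.0177]
tool_rot: [-3.14, -0.745, 1.464]
contact_force: [0.4, 0.5, 0.5]
finger_gap: 0.0334
grasp_force: 0.0
```

```bash
python3 st.py
```

```text
t 9.75 q [ 0.372  0.953  0.25   1.716 -0.968  1.162  1.169] p [ 0.529 -0.141  0.018] F [0.387 0.464 0.478] gap 0.033419643725147295
tx [0.078 0.731 0.678] ty [ 0.994 -0.105 -0.001] tz [ 0.07   0.675 -0.735]
```

Call:
move_arm --steps '[{"jaw": 157,"xyz": [2.6,-1.2,3.7],"turn": 0},{"jaw": 157,"xyz": [2.6,-1.2,3.7],"turn": 0},{"jaw": 157,"xyz": [2.6,-1.2,3.7],"turn": 0},{"jaw": 157,"xyz": [2.6,-1.2,3.7],"turn": 0}]'

```text
time: 10.08
position: [0.526, -0.1261, 0.0128]
tool_rot: [-3.139, -0.742, 1.46]
contact_force: [-0.7, -0.2, -0.5]
finger_gap: 0.0338
grasp_force: 0.0
```

```bash
python3 st.py
```

```text
t 10.0833 q [ 0.358  0.948  0.24   1.747 -0.986  1.132  1.178] p [ 0.526 -0.126  0.013] F [-0.738 -0.156 -0.504] gap 0.03383207090885355
tx [0.082 0.733 0.676] ty [ 0.994 -0.109 -0.002] tz [ 0.072  0.672 -0.737]
```

Call:
move_arm --steps '[{"jaw": 157,"xyz": [3,-0.4,2.7],"turn": 0},{"jaw": 157,"xyz": [3,-0.4,2.7],"turn": 0},{"jaw": 157,"xyz": [3,-0.4,2.7],"turn": 0}]'

```text
time: 10.33
position: [0.5264, -0.1147, 0.0129]
tool_rot: [-3.14, -0.741, 1.46]
contact_force: [0.3, -3.1, -0.3]
finger_gap: 0.0336
grasp_force: 1.2
```

```bash
python3 st.py
python3 - <<'E'
from h import *
for n in("side","top"): cv2.imwrite(f"pics/{n}3.png",grab_frame(n)[:,:,::-1])
a=cv2.imread("pics/top3.png")[140:270,220:400]
cv2.imwrite("pics/t3z.png",cv2.resize(a,None,fx=4.4,fy=4.4,interpolation=cv2.INTER_NEAREST))
E
```

```text
t 10.3333 q [ 0.345  0.94   0.233  1.765 -0.997  1.115  1.177] p [ 0.526 -0.115  0.013] F [ 0.302 -3.072 -0.345] gap 0.03356947571082842
tx [0.082 0.733 0.675] ty [ 0.994 -0.11  -0.001] tz [ 0.073  0.671 -0.738]
```

View pics/t3z.png

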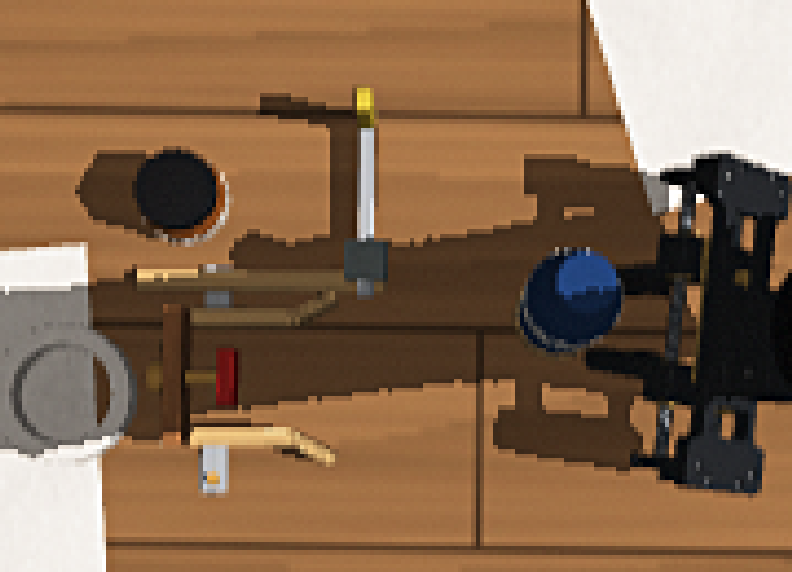

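The top view shows the fingers touching the vase's foot from behind, the gripper body well clear and the bay straight ahead. I'll measure how the vase sits against the fingers.

```bash
cat > vs.py <<'E'
from h import *
def blue(img,n):
    h=cv2.cvtColor(img,cv2.COLOR_BGR2HSV);m=cv2.inRange(h,(105,100,40),(125,255,255))
    x,y=[int(a) for a in proj(n,(.52,-.0,.15))];k=np.zeros_like(m);k[y-50:y+50,x-70:x+80]=255;m&=k
    c=max(cv2.findContours(m,cv2.RETR_EXTERNAL,cv2.CHAIN_APPROX_NONE)[0],key=cv2.contourArea)[:,0,:].astype(float)
    return c
def mouth(img):
    # bright top disc of the vase mouth
    h=cv2.cvtColor(img,cv2.COLOR_BGR2HSV);return h
def fitpos(c):
    # axis from silhouette: shoulder circle dia 52 at z=.138; far edges lie on it: use lateral extent (rows)
    from scipy.optimize import least_squares
    return c
E
python3 - <<'E'
from vs import *
for f in("top0","top3"):
    im=cv2.imread(f"pics/{f}.png");c=blue(im,"top")
    h=cv2.cvtColor(im,cv2.COLOR_BGR2HSV)
    print(f,"u",c[:,0].min(),c[:,0].max(),"v",c[:,1].min(),c[:,1].max(),cv2.contourArea(c.astype(np.float32)))
    # mouth: brighter blue
    m=cv2.inRange(h,(105,100,100),(125,255,255));x0,y0=int(c[:,0].min()),int(c[:,1].min())
    k=np.zeros_like(m);k[y0-2:int(c[:,1].max())+2,x0-2:int(c[:,0].max())+2]=255;m&=k
    M=cv2.moments(m,True);u,v=M["m10"]/M["m00"],M["m01"]/M["m00"];print(M["m00"],u,v,onz("top",u,v,.215))
E
```

```text
top0 u 352.0 365.0 v 198.0 217.0 187.0
65.0 358.2153846153846 203.64615384615385 [ 0.53082648 -0.09942959  0.215     ]
top3 u 343.0 360.0 v 197.0 215.0 178.0
94.0 352.6595744680851 201.56382978723406 [ 0.53512345 -0.08748732  0.215     ]
```

Call:
move_arm --steps '[{"jaw": 157,"xyz": [3.5,-2.0,3.2],"turn": 0},{"jaw": 157,"xyz": [3.5,-2.0,3.2],"turn": 0},{"jaw": 157,"xyz": [3.5,-2.0,3.2],"turn": 0},{"jaw": 157,"xyz": [3.5,-2.0,3.2],"turn": 0},{"jaw": 157,"xyz": [3.5,-2.0,3.2],"turn": 0},{"jaw": 157,"xyz": [3.5,-2.0,3.2],"turn": 0},{"jaw": 157,"xyz": [3.5,-2.0,3.2],"turn": 0},{"jaw": 157,"xyz": [3.5,-2.0,3.2],"turn": 0}]'

```text
time: 11.1
position: [0.5143, -0.074, 0.0131]
tool_rot: [-3.139, -0.742, 1.46]
contact_force: [0.4, -2.0, -1.6]
finger_gap: 0.0336
grasp_force: 1.2
```

```bash
cat > mv.py <<'E'
from vs import *
import sys
im=grab_frame("top")[:,:,::-1].copy();cv2.imwrite(f"pics/{sys.argv[1]}.png",im);c=blue(im,"top")
h=cv2.cvtColor(im,cv2.COLOR_BGR2HSV);m=cv2.inRange(h,(105,100,100),(125,255,255));x0,y0=int(c[:,0].min()),int(c[:,1].min())
k=np.zeros_like(m);k[y0-2:int(c[:,1].max())+2,x0-2:int(c[:,0].max())+2]=255;m&=k
M=cv2.moments(m,True);u,v=M["m10"]/M["m00"],M["m01"]/M["m00"];print("silh",c.min(0),c.max(0),"mouth",M["m00"],onz("top",u,v,.215))
E
python3 st.py;python3 mv.py t4
```

```text
t 11.1 q [ 0.309  0.909  0.204  1.848 -1.038  1.055  1.196] p [ 0.514 -0.074  0.013] F [ 0.357 -2.041 -1.612] gap 0.0335995765032875
tx [0.081 0.732 0.676] ty [ 0.994 -0.109 -0.002] tz [ 0.072  0.672 -0.737]
silh [326. 202.] [342. 220.] mouth 79.0 [ 0.52557206 -0.04898293  0.215     ]
```

Call:
move_arm --steps '[{"jaw": 157,"xyz": [3.5,-2.4,3.2],"turn": 0},{"jaw": 157,"xyz": [3.5,-2.4,3.2],"turn": 0},{"jaw": 157,"xyz": [3.5,-2.4,3.2],"turn": 0},{"jaw": 157,"xyz": [3.5,-2.4,3.2],"turn": 0},{"jaw": 157,"xyz": [3.5,-2.4,3.2],"turn": 0},{"jaw": 157,"xyz": [3.5,-2.4,3.2],"turn": 0},{"jaw": 157,"xyz": [3.5,-2.4,3.2],"turn": 0},{"jaw": 157,"xyz": [3.5,-2.4,3.2],"turn": 0}]'

```text
time: 11.82
position: [0.4993, -0.0343, 0.0133]
tool_rot: [-3.139, -0.742, 1.46]
contact_force: [1.2, -2.7, -0.2]
finger_gap: 0.0338
grasp_force: 1.3
```

```bash
python3 st.py;python3 mv.py t5
```

```text
t 11.8167 q [ 0.276  0.88   0.171  1.931 -1.087  0.992  1.222] p [ 0.499 -0.034  0.013] F [ 1.25  -2.673 -0.215] gap 0.03382418413963103
tx [0.081 0.732 0.676] ty [ 0.994 -0.109 -0.002] tz [ 0.072  0.672 -0.737]
silh [309. 208.] [323. 226.] mouth 46.0 [ 0.51305199 -0.0090054   0.215     ]
```

```bash
cat > sv.py <<'E'
from vs import *
import sys
def sidex(im):
    h=cv2.cvtColor(im,cv2.COLOR_BGR2HSV);m=cv2.inRange(h,(105,90,30),(125,255,255));k=np.zeros_like(m);k[120:240,285:345]=255;m&=k
    n,l,st,_=cv2.connectedComponentsWithStats(m);i=1+np.argmax(st[1:,4]);ys,xs=np.nonzero(l==i);t=ys.min();print(st[i])
    r=[(xs[ys==y].min(),xs[ys==y].max()) for y in range(t,t+5)];return t,r
for f in sys.argv[1:]:
    if f=="new": im=grab_frame("side")[:,:,::-1].copy()
    else: im=cv2.imread(f)
    t,r=sidex(im);print(f,t,r);u=np.mean([a for a in r[1:]]);print(onz("side",u,t+1.8,.215))
E
python3 sv.py pics/side0.png pics/side1.png new
```

```text
[319 168  18  32 379]
pics/side0.png 168 [(np.int64(324), np.int64(331)), (np.int64(323), np.int64(332)), (np.int64(323), np.int64(332)), (np.int64(323), np.int64(331)), (np.int64(324), np.int64(331))]
[ 0.52845309 -0.09735428  0.215     ]
[319 209  18  21 307]
pics/side1.png 209 [(np.int64(319), np.int64(336)), (np.int64(320), np.int64(336)), (np.int64(320), np.int64(336)), (np.int64(320), np.int64(336)), (np.int64(320), np.int64(336))]
[ 0.47133328 -0.2727149   0.215     ]
[285 140   1   2   2]Traceback (most recent call last):
  File "sv.py", line 10, in <module>
    t,r=sidex(im);print(f,t,r);u=np.mean([a for a in r[1:]]);print(onz("side",u,t+1.8,.215))
        ~~~~~^^^^
  File "sv.py", line 6, in sidex
    r=[(xs[ys==y].min(),xs[ys==y].max()) for y in range(t,t+5)];return t,r
        ~~~~~~~~~~~~~^^
    return umr_minimum(a, axis, None, out, keepdims, initial, where)
ValueError: zero-size array to reduction operation minimum which has no identity
```

Call:
move_arm --steps '[{"jaw": 157,"xyz": [3.5,-2.3,3.2],"turn": 0},{"jaw": 157,"xyz": [3.5,-2.3,3.2],"turn": 0},{"jaw": 157,"xyz": [3.5,-2.3,3.2],"turn": 0},{"jaw": 157,"xyz": [3.5,-2.3,3.2],"turn": 0},{"jaw": 157,"xyz": [3.5,-2.3,3.2],"turn": 0},{"jaw": 157,"xyz": [3.5,-2.3,3.2],"turn": 0},{"jaw": 157,"xyz": [3.5,-2.3,3.2],"turn": 0}]'

```text
time: 12.5
position: [0.4869, 0.0005, 0.0133]
tool_rot: [-3.139, -0.742, 1.46]
contact_force: [1.3, -1.9, 0.0]
finger_gap: 0.034
grasp_force: 1.4
```

```bash
python3 st.py;python3 mv.py t6; python3 -c "
import cv2;a=cv2.imread('pics/t6.png')[150:270,230:390];cv2.imwrite('pics/t6z.png',cv2.resize(a,None,fx=5,fy=5,interpolation=cv2.INTER_NEAREST))"
```

```text
t 12.5 q [ 0.247  0.859  0.138  1.997 -1.138  0.937  1.244] p [0.487 0.001 0.013] F [ 1.322 -1.949  0.045] gap 0.034046559320475005
tx [0.081 0.732 0.676] ty [ 0.994 -0.109 -0.002] tz [ 0.072  0.672 -0.737]
silh [293. 213.] [307. 231.] mouth 17.0 [0.50345196 0.02474984 0.215     ]
```

View pics/t6z.png

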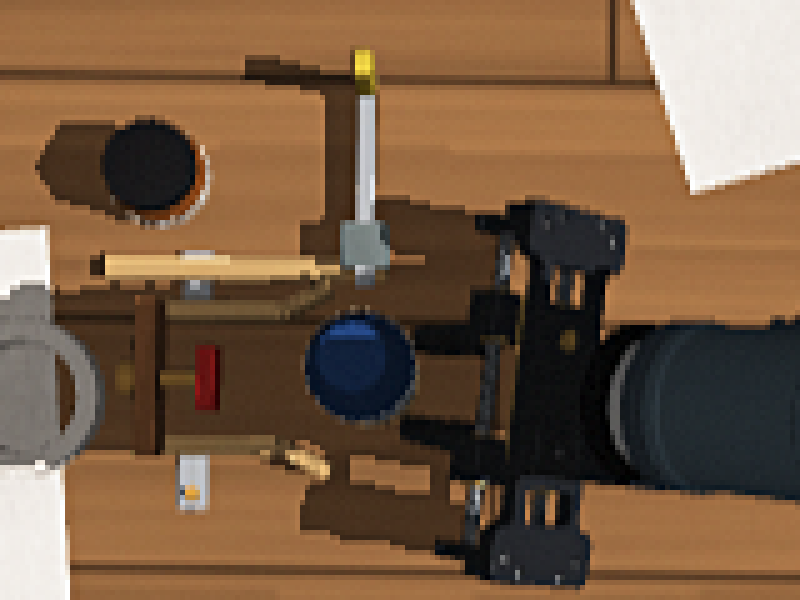

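The top view shows the vase (blue disc at zoom (360,365)) at the bay's mouth, with both fingers behind it and the stop at zoom (208,378), almost in line.

Run:
```python
from h import *
for z in(.09,.138,.19): print(z,onz("top",230+360/5-.5,150+366/5-.5,z))
```

```text
0.09 [0.49424729 0.02713986 0.09      ]
0.138 [0.49187857 0.02486982 0.138     ]
0.19 [0.48931246 0.02241062 0.19      ]
```

Call:
move_arm --steps '[{"jaw": 157,"xyz": [3.2,-0.6,3.0],"turn": 0},{"jaw": 157,"xyz": [3.2,-0.6,3.0],"turn": 0},{"jaw": 157,"xyz": [3.2,-0.6,3.0],"turn": 0},{"jaw": 157,"xyz": [3.2,-0.6,3.0],"turn": 0},{"jaw": 157,"xyz": [3.2,-0.6,3.0],"turn": 0},{"jaw": 157,"xyz": [3.2,-0.6,3.0],"turn": 0}]'

```text
time: 13.05
position: [0.4864, 0.0269, 0.0131]
tool_rot: [-3.139, -0.742, 1.46]
contact_force: [0.9, -2.4, 0.6]
finger_gap: 0.0342
grasp_force: 1.7
```

```bash
python3 st.py;python3 mv.py t7
```

```text
t 13.05 q [ 0.218  0.85   0.111  2.024 -1.176  0.901  1.245] p [0.486 0.027 0.013] F [ 0.946 -2.441  0.572] gap 0.034236689106403075
tx [0.081 0.732 0.676] ty [ 0.994 -0.109 -0.002] tz [ 0.072  0.672 -0.737]
silh [281. 213.] [294. 229.] mouth 17.0 [0.50239377 0.0517065  0.215     ]
```

Call:
move_arm --steps '[{"jaw": 157,"xyz": [2.2,-0.4,2.0],"turn": 0},{"jaw": 157,"xyz": [2.2,-0.4,2.0],"turn": 0},{"jaw": 157,"xyz": [2.2,-0.4,2.0],"turn": 0},{"jaw": 157,"xyz": [0,0,0],"turn": 0}]'

```text
time: 13.43
position: [0.4861, 0.0363, 0.0132]
tool_rot: [-3.139, -0.743, 1.461]
contact_force: [0.1, -1.3, -0.1]
finger_gap: 0.0336
grasp_force: 1.1
```

Call:
move_arm --steps '[{"jaw": 157,"xyz": [0.9,-0.15,0.8],"turn": 0},{"jaw": 157,"xyz": [0.9,-0.15,0.8],"turn": 0},{"jaw": 157,"xyz": [0.9,-0.15,0.8],"turn": 0}]'

```text
time: 13.68
position: [0.4862, 0.039, 0.0131]
tool_rot: [-3.139, -0.742, 1.46]
contact_force: [0.3, -3.2, 0.6]
finger_gap: 0.0335
grasp_force: 1.7
```

Call:
move_arm --steps '[{"jaw": 157,"xyz": [0.9,-0.15,0.8],"turn": 0},{"jaw": 157,"xyz": [0.9,-0.15,0.8],"turn": 0},{"jaw": 157,"xyz": [0.9,-0.15,0.8],"turn": 0}]'

```text
time: 13.93
position: [0.4861, 0.0429, 0.0132]
tool_rot: [-3.139, -0.742, 1.46]
contact_force: [0.4, -3.4, 1.5]
finger_gap: 0.0335
grasp_force: 1.6
```

Call:
move_arm --steps '[{"jaw": 157,"xyz": [0.9,-0.15,0.8],"turn": 0},{"jaw": 157,"xyz": [0.9,-0.15,0.8],"turn": 0}]'

```text
time: 14.1
position: [0.486, 0.0454, 0.0132]
tool_rot: [-3.139, -0.742, 1.46]
contact_force: [-1.1, -2.8, 0.2]
finger_gap: 0.0338
grasp_force: 1.5
```

Call:
move_arm --steps '[{"jaw": 157,"xyz": [0.9,-0.15,0.8],"turn": 0},{"jaw": 157,"xyz": [0.9,-0.15,0.8],"turn": 0}]'

```text
time: 14.27
position: [0.4859, 0.0478, 0.0133]
tool_rot: [-3.139, -0.742, 1.46]
contact_force: [0.5, -2.5, -0.8]
finger_gap: 0.0339
grasp_force: 1.5
```

Call:
move_arm --steps '[{"jaw": 157,"xyz": [0.6,-0.1,0.55],"turn": 0},{"jaw": 157,"xyz": [0.6,-0.1,0.55],"turn": 0}]'

```text
time: 14.43
position: [0.4859, 0.0494, 0.0133]
tool_rot: [-3.139, -0.742, 1.46]
contact_force: [0.8, -2.5, -0.2]
finger_gap: 0.0333
grasp_force: 1.5
```

Call:
move_arm --steps '[{"jaw": 157,"xyz": [0.4,-0.05,0.35],"turn": 0},{"jaw": 157,"xyz": [0.4,-0.05,0.35],"turn": 0}]'

```text
time: 14.6
position: [0.486, 0.0504, 0.0133]
tool_rot: [-3.139, -0.742, 1.46]
contact_force: [-0.2, -2.1, 0.3]
finger_gap: 0.0337
grasp_force: 1.5
```

Call:
move_arm --steps '[{"jaw": 157,"xyz": [0.4,-0.05,0.35],"turn": 0},{"jaw": 157,"xyz": [0.4,-0.05,0.35],"turn": 0}]'

```text
time: 14.77
position: [0.4859, 0.0515, 0.0133]
tool_rot: [-3.139, -0.742, 1.46]
contact_force: [-0.2, -1.8, -0.7]
finger_gap: 0.0334
grasp_force: 1.4
```

Call:
move_arm --steps '[{"jaw": 157,"xyz": [0.4,-0.05,0.35],"turn": 0},{"jaw": 157,"xyz": [0.4,-0.05,0.35],"turn": 0}]'

```text
time: 14.93
position: [0.486, 0.0525, 0.0133]
tool_rot: [-3.139, -0.742, 1.46]
contact_force: [-0.3, -2.6, -0.2]
finger_gap: 0.0338
grasp_force: 1.4
```

Call:
move_arm --steps '[{"jaw": 157,"xyz": [0.4,-0.05,0.35],"turn": 0},{"jaw": 157,"xyz": [0.4,-0.05,0.35],"turn": 0}]'

```text
time: 15.1
position: [0.486, 0.0536, 0.0134]
tool_rot: [-3.139, -0.742, 1.46]
contact_force: [0.5, -2.0, -1.1]
finger_gap: 0.034
grasp_force: 1.4
```

```bash
python3 st.py;python3 mv.py t8
```

```text
t 15.1 q [ 0.193  0.841  0.077  2.047 -1.213  0.862  1.243] p [0.486 0.054 0.013] F [ 0.549 -2.01  -1.127] gap 0.03395962349744964
tx [0.081 0.732 0.676] ty [ 0.994 -0.109 -0.002] tz [ 0.072  0.672 -0.737]
silh [269. 213.] [282. 229.] mouth 13.0 [0.50228302 0.07870303 0.215     ]
```

Call:
move_arm --steps '[{"jaw": 157,"xyz": [0.4,-0.05,0.35],"turn": 0},{"jaw": 157,"xyz": [0.4,-0.05,0.35],"turn": 0}]'

```text
time: 15.32
position: [0.4861, 0.0546, 0.0134]
tool_rot: [-3.139, -0.742, 1.46]
contact_force: [0.5, -3.0, -0.8]
finger_gap: 0.0338
grasp_force: 1.4
```

Call:
move_arm --steps '[{"jaw": 157,"xyz": [0.4,-0.05,0.35],"turn": 0},{"jaw": 157,"xyz": [0.4,-0.05,0.35],"turn": 0}]'

```text
time: 15.48
position: [0.4861, 0.0553, 0.0133]
tool_rot: [-3.139, -0.742, 1.46]
contact_force: [-0.6, -4.0, 0.6]
finger_gap: 0.0339
grasp_force: 2.2
```

Call:
move_arm --steps '[{"jaw": 157,"xyz": [0.4,-0.05,0.35],"turn": 0},{"jaw": 157,"xyz": [0.4,-0.05,0.35],"turn": 0}]'

```text
time: 15.65
position: [0.4862, 0.0555, 0.0132]
tool_rot: [-3.14, -0.74, 1.459]
contact_force: [-0.6, -8.6, 1.4]
finger_gap: 0.0336
grasp_force: 3.1
```

The vase is bearing on the stop at 8.6 N. I'll hold it there.

Call:
move_arm --steps '[{"jaw": 157,"xyz": [0,0,0],"turn": 0},{"jaw": 157,"xyz": [0,0,0],"turn": 0},{"jaw": 157,"xyz": [0,0,0],"turn": 0},{"jaw": 157,"xyz": [0,0,0],"turn": 0},{"jaw": 157,"xyz": [0,0,0],"turn": 0},{"jaw": 157,"xyz": [0,0,0],"turn": 0}]'

```text
time: 16.15
position: [0.4862, 0.0555, 0.0132]
tool_rot: [-3.14, -0.741, 1.459]
contact_force: [-1.1, -7.1, -0.3]
finger_gap: 0.0338
grasp_force: 2.7
```

Call:
move_arm --steps '[{"jaw": 157,"xyz": [-1.5,0.2,-1.4],"turn": 0},{"jaw": 157,"xyz": [-3,0.4,-2.7],"turn": 0},{"jaw": 157,"xyz": [-5,0.8,-4.6],"turn": 0},{"jaw": 157,"xyz": [-7.3,1.1,-6.7],"turn": 0},{"jaw": 157,"xyz": [-14.6,2.2,-13.4],"turn": 0},{"jaw": 157,"xyz": [-14.6,2.2,-13.4],"turn": 0},{"jaw": 157,"xyz": [-14.6,2.2,-13.4],"turn": 0},{"jaw": 157,"xyz": [-14.6,2.2,-13.4],"turn": 0},{"jaw": 157,"xyz": [0,0,0],"turn": 0}]'

```text
time: 16.9
position: [0.4866, -0.0514, 0.0129]
tool_rot: [-3.14, -0.738, 1.456]
contact_force: [0.2, -0.2, -0.3]
finger_gap: 0.0335
grasp_force: 0.0
```

```bash
python3 st.py; python3 mv.py t9
python3 - <<'E'
from h import *
im=cv2.imread("pics/t9.png");a=im[150:270,230:390]
cv2.imwrite("pics/t9z.png",cv2.resize(a,None,fx=5,fy=5,interpolation=cv2.INTER_NEAREST))
print("tray edge",[onz("top",300,118,z)[:2] for z in(0,.04,.07)],[onz("side",462,211,z) for z in(.0,.04,.07)],"side corner",onz("side",413,222,0))
m=cv2.inRange(cv2.cvtColor(im,cv2.COLOR_BGR2HSV),(22,120,90),(34,255,255))[155:185,290:315];ys,xs=np.nonzero(m)
print("handle u",290+xs.min(),290+xs.max(),"v",155+ys.min(),155+ys.max())
E
```

```text
t 16.9 q [ 0.309  0.877  0.176  1.943 -1.068  0.994  1.242] p [ 0.487 -0.051  0.013] F [ 0.158 -0.232 -0.299] gap 0.033542172751473386
tx [0.085 0.735 0.673] ty [ 0.994 -0.113 -0.001] tz [ 0.076  0.669 -0.74 ]
silh [268. 213.] [285. 233.] mouth 76.0 [0.4965022  0.07953732 0.215     ]
tray edge [array([0.79234383, 0.0417304 ]), array([0.77845802, 0.0394195 ]), array([0.76804366, 0.03768633])] [array([ 0.96650618, -0.12021491,  0.        ]), array([ 0.9249255, -0.1661497,  0.04     ]), array([ 0.89373999, -0.2006008 ,  0.07      ])] side corner [ 0.79220449 -0.12143927  0.        ]
handle u 301 304 v 160 168
```

View pics/t9z.png

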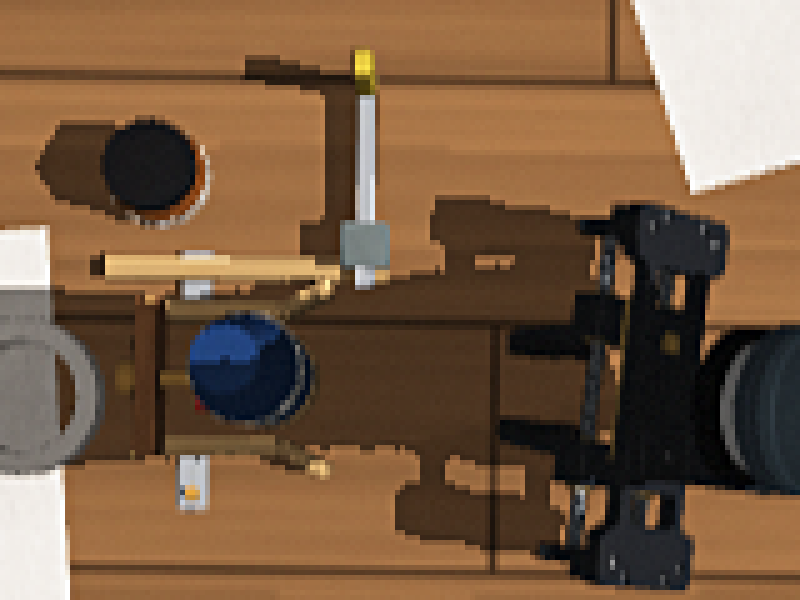

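The vase stands seated in the bay, upright, and the gripper is clear behind it. The yellow handle is at zoom (365,65). The paint tray's edge is at x ≈ 0.79, so the body clears it. Next I rise and move over beside the handle with the fingers closed.

Call:
move_arm --steps '[{"jaw": 255,"xyz": [23,0,-25],"turn": 0},{"jaw": 255,"xyz": [23,0,-25],"turn": 0},{"jaw": 255,"xyz": [23,0,-25],"turn": 0},{"jaw": 255,"xyz": [23,0,-25],"turn": 0},{"jaw": 255,"xyz": [8.9,31.9,8.1],"turn": 0},{"jaw": 255,"xyz": [8.9,31.9,8.1],"turn": 0},{"jaw": 255,"xyz": [8.9,31.9,8.1],"turn": 0},{"jaw": 255,"xyz": [8.9,31.9,8.1],"turn": 0},{"jaw": 255,"xyz": [8.9,31.9,8.1],"turn": 0},{"jaw": 255,"xyz": [8.9,31.9,8.1],"turn": 0},{"jaw": 255,"xyz": [0,0,0],"turn": 0}]'

```text
time: 17.87
position: [0.6888, 0.0113, 0.15]
tool_rot: [3.139, -0.747, 1.47]
contact_force: [-0.3, 0.9, 1.3]
finger_gap: 0.0005
grasp_force: 0.0
```

```bash
python3 st.py
```

```text
t 17.8667 q [ 0.107  0.829  0.212  1.506 -0.981  1.211  0.718] p [0.689 0.011 0.15 ] F [-0.318  0.864  1.26 ] gap 0.0004644371307568625
tx [0.074 0.73  0.679] ty [ 0.995 -0.102  0.002] tz [ 0.071  0.676 -0.734]
```

Call:
move_arm --steps '[{"jaw": 255,"xyz": [-11.8,-1.4,22.1],"turn": 0},{"jaw": 255,"xyz": [-11.8,-1.4,22.1],"turn": 0},{"jaw": 255,"xyz": [-11.8,-1.4,22.1],"turn": 0},{"jaw": 255,"xyz": [-11.8,-1.4,22.1],"turn": 0},{"jaw": 255,"xyz": [0,0,0],"turn": 0}]'

```text
time: 18.28
position: [0.6774, 0.0344, 0.0476]
tool_rot: [-3.127, -0.745, 1.455]
contact_force: [-1.4, 0.4, -1.2]
finger_gap: 0.0003
grasp_force: 0.0
```

```bash
python3 st.py
python3 - <<'E'
from h import *
a=grab_frame("top")[:,:,::-1][120:260,230:370]
cv2.imwrite("pics/t10.png",cv2.resize(a,None,fx=4,fy=4,interpolation=cv2.INTER_NEAREST))
E
```

```text
t 18.2833 q [ 0.105  0.956  0.165  1.547 -1.049  1.085  0.83 ] p [0.677 0.034 0.048] F [-1.447  0.445 -1.198] gap 0.0003288364844272919
tx [0.085 0.73  0.678] ty [ 0.994 -0.105 -0.011] tz [ 0.064  0.675 -0.735]
```

View pics/t10.png

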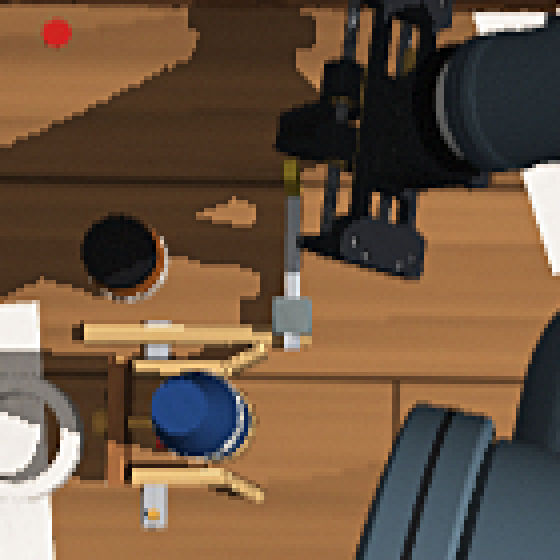

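The top view shows the closed fingers just outside (+x side) of the yellow handle at (291,175). The vase is seated at (190,410). I'll push the handle along −x.

Call:
move_arm --steps '[{"jaw": 255,"xyz": [-0.4,-5,-0.3],"turn": 0},{"jaw": 255,"xyz": [-0.4,-5,-0.3],"turn": 0},{"jaw": 255,"xyz": [-0.4,-5,-0.3],"turn": 0},{"jaw": 255,"xyz": [-0.4,-5,-0.3],"turn": 0},{"jaw": 255,"xyz": [-0.4,-5,-0.3],"turn": 0},{"jaw": 255,"xyz": [-0.4,-5,-0.3],"turn": 0},{"jaw": 255,"xyz": [-0.4,-5,-0.3],"turn": 0},{"jaw": 255,"xyz": [-0.4,-5,-0.3],"turn": 0},{"jaw": 255,"xyz": [-0.4,-5,-0.3],"turn": 0}]'

```text
time: 19.08
position: [0.636, 0.0307, 0.052]
tool_rot: [-3.14, -0.742, 1.46]
contact_force: [2.3, -1.6, 1.9]
finger_gap: 0.0002
grasp_force: 1.3
```

```bash
python3 st.py
```

```text
t 19.0833 q [ 0.122  0.899  0.156  1.67  -1.066  1.044  0.907] p [0.636 0.031 0.052] F [ 2.307 -1.639  1.939] gap 0.0002450389681256717
tx [0.081 0.733 0.676] ty [ 0.994 -0.109 -0.001] tz [ 0.073  0.672 -0.737]
```

Call:
move_arm --steps '[{"jaw": 255,"xyz": [0,-3,0.1],"turn": 0},{"jaw": 255,"xyz": [0,-3,0.1],"turn": 0},{"jaw": 255,"xyz": [0,-3,0.1],"turn": 0},{"jaw": 255,"xyz": [0,-2,0.1],"turn": 0},{"jaw": 255,"xyz": [0,-2,0.1],"turn": 0}]'

```text
time: 19.5
position: [0.6232, 0.0328, 0.0513]
tool_rot: [-3.139, -0.742, 1.46]
contact_force: [1.3, -0.9, 0.1]
finger_gap: 0.0004
grasp_force: 1.3
```

Call:
move_arm --steps '[{"jaw": 255,"xyz": [0,-1.5,0.1],"turn": 0},{"jaw": 255,"xyz": [0,-1.5,0.1],"turn": 0}]'

```text
time: 19.67
position: [0.6204, 0.0334, 0.0513]
tool_rot: [-3.139, -0.742, 1.46]
contact_force: [2.7, -1.4, 0.0]
finger_gap: 0.0001
grasp_force: 1.2
```

Call:
move_arm --steps '[{"jaw": 255,"xyz": [0,-1,0],"turn": 0},{"jaw": 255,"xyz": [0,-1,0],"turn": 0}]'

```text
time: 19.83
position: [0.6184, 0.0336, 0.0514]
tool_rot: [-3.139, -0.742, 1.46]
contact_force: [1.8, -1.7, 1.2]
finger_gap: 0.0005
grasp_force: 1.2
```

Call:
move_arm --steps '[{"jaw": 255,"xyz": [0,-1,0],"turn": 0},{"jaw": 255,"xyz": [0,-1,0],"turn": 0}]'

```text
time: 20.0
position: [0.6168, 0.0336, 0.0514]
tool_rot: [-3.14, -0.742, 1.46]
contact_force: [6.2, -1.6, -0.4]
finger_gap: 0.0003
grasp_force: 2.7
```

Call:
move_arm --steps '[{"jaw": 255,"xyz": [0,-1,0],"turn": 0},{"jaw": 255,"xyz": [0,-1,0],"turn": 0}]'

```text
time: 20.17
position: [0.6166, 0.0335, 0.0516]
tool_rot: [3.139, -0.741, 1.461]
contact_force: [11.0, 0.1, -4.3]
finger_gap: 0.0004
grasp_force: 5.1
```

Call:
move_arm --steps '[{"jaw": 255,"xyz": [0,-0.8,0],"turn": 0},{"jaw": 255,"xyz": [0,-0.8,0],"turn": 0}]'

```text
time: 20.33
position: [0.6165, 0.0334, 0.0517]
tool_rot: [3.136, -0.74, 1.462]
contact_force: [14.6, -0.7, -7.0]
finger_gap: 0.0007
grasp_force: 6.9
```

The keeper is against its rigid end. I'll hold briefly, back off and lift away.

Call:
move_arm --steps '[{"jaw": 255,"xyz": [0,0,0],"turn": 0},{"jaw": 255,"xyz": [0,0,0],"turn": 0},{"jaw": 255,"xyz": [0,4,0],"turn": 0},{"jaw": 255,"xyz": [0,10,0],"turn": 0},{"jaw": 255,"xyz": [0,15,0],"turn": 0},{"jaw": 255,"xyz": [0,0,-20],"turn": 0},{"jaw": 255,"xyz": [0,0,-30],"turn": 0},{"jaw": 255,"xyz": [0,0,-30],"turn": 0},{"jaw": 255,"xyz": [0,0,-30],"turn": 0},{"jaw": 255,"xyz": [0,0,-30],"turn": 0},{"jaw": 255,"xyz": [0,0,-30],"turn": 0},{"jaw": 255,"xyz": [0,0,0],"turn": 0}]'

```text
time: 21.33
position: [0.6301, -0.0886, 0.1803]
tool_rot: [3.138, -0.739, 1.46]
contact_force: [0.1, -0.7, -0.0]
finger_gap: 0.0003
grasp_force: 0.0
```

```bash
python3 st.py; python3 mv.py t11
python3 - <<'E'
from h import *
im=cv2.imread("pics/t11.png")
m=cv2.inRange(cv2.cvtColor(im,cv2.COLOR_BGR2HSV),(22,100,60),(34,255,255))[155:215,290:315];ys,xs=np.nonzero(m);print("handle",290+np.median(xs),155+ys.min(),155+ys.max())
print(onz("top",302.5,155+ys.min(),.076))
a=im[140:260,230:370]
cv2.imwrite("pics/t11z.png",cv2.resize(a,None,fx=5,fy=5,interpolation=cv2.INTER_NEAREST))
E
```

```text
t 21.3333 q [ 0.232  0.763  0.265  1.559 -0.912  1.311  0.808] p [ 0.63  -0.089  0.18 ] F [ 0.131 -0.708 -0.026] gap 0.00030109047598012614
tx [0.082 0.735 0.673] ty [ 0.994 -0.113  0.002] tz [ 0.078  0.669 -0.739]
silh [268. 213.] [289. 233.] mouth 101.0 [0.48327363 0.06089233 0.215     ]
handle 302.0 181 188
[0.60101572 0.02747123 0.076     ]
```

View pics/t11z.png

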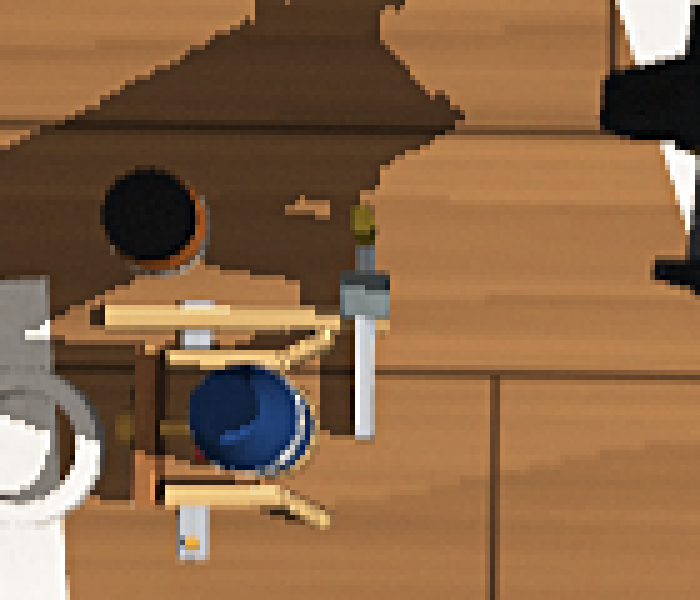

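The top view shows the keeper bar fully across behind the vase, with its tip at zoom (365,438), past the centre line. The vase is seated in the bay, the jar and tape are in place, and the gripper is clear. I'll hand the job in.

```bash
python3 -c "
from workcell import arm
print(arm.close_job())"
```

```text
the job is handed in; nothing more can be done
None
```

The vase was slid by its foot into the dock and pressed on the red stop at about 7 to 9 N; the keeper bar was pushed to its rigid end, the arm withdrawn clear, and the job handed in at about 21 s (no verdict was returned).

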